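# Clamp a grinding point in the inclined spindle chuck

### The arm

A 6-joint arm with a two-finger parallel gripper is mounted at the origin on the work surface. World frame = base frame: x ahead of the robot, y to its left, z up, the work surface at z = 0. Lengths are in mm, angles in rad, forces in N, time in s.
With the tool pointing down it reaches from about 300 to 775 mm from the base axis. Payload 14.6 kg.
Tool frame: the origin (TCP) lies between the finger pads; the fingertips stand 8 mm ahead of it and the grasp point (between the pads) lies 11 mm behind it; z points along the fingers, y is the direction in which the jaws open and shut (so a half turn about z gives the same grasp; the last joint's range is limited). The gripper opens to 94 mm and grips with 3 to 60 N. Pads are 16 mm wide; open, the fingers measure 119 mm over their backs; the gripper's body (75 mm by 177 mm) begins 78 mm behind the grasp point.
Start: joints at [-1.235, 0.3, 1.521, -0, 1.321, -0.067], TCP at [215.59, -505.975, 213.446] pointing down, gripper open.
Joint ranges: [-3.03, 3.03], [-0.79, 2.21], [0.23, 2.52], [-1.04, 4.18], [0, 3.07], [-2.55, 2.55]. Speed limits (rad/s): [2.22, 2.22, 2.57, 3.14, 3.14, 3.14].

### API

Orientations are given as [roll, pitch, yaw] about the fixed x, y, z axes, in that order (R = Rz(yaw) Ry(pitch) Rx(roll)).
In Python, from cell import manip, cams, models gives the robot as it stands. The module is installed in compiled form; this text tells all that it offers.
- The arm moves only by the shell command python3 -m pendant 'ROWS' [OPENING] [FORCE]. ROWS is JSON, a list that holds one entry, the list of rows, each a list of 4 numbers: the shift along the tool's x, y, z in cm, then the turn about the tool's z in rad. In form: [[[x, y, z, roll], ...]]. A call has 1 to 5 rows; each row is the pose to reach, as a shift and turn from the pose commanded when the call began, along the tool's axes at that moment; what a row does not reach only later rows make up. A row lasts 1/10 s, in which the tool goes at most 50 mm and 8.59 degrees, less where a joint would pass 70% of its speed; a pose out of reach is approached as far as the arm can. A call with a gripper value outside its range is refused whole. OPENING is the opening, from -1 (shut) to 1 (fully open), so that 0 is half open, set as the call begins (- or left out, the last holds). The fingers move at their own pace and stop on an object; FORCE is the grip in N (left out, the last holds). Time passes only in rows, so rows that repeat a pose let the fingers close. It gives the time, the measured TCP pose, the force and the opening at its end, in the units of the state.
- manip.read_state(): the state, without advancing time (a new reading comes with each control period).
- cams.camera(name): name is "side" or "top" or "wrist"; returns a dict with "frame" (400x640x3 uint8, red, green, blue), "K" (3x3 intrinsics, pixels), "D" ([k1, k2, p1, p2, k3] as OpenCV has them; the pictures are not rectified), "pose" (4x4, takes a point from camera to world coordinates). Camera axes: x right, y down, z forward; pixel columns grow to the right and rows downward; lengths in mm; the calibration is good to about 2 mm. A picture is of the moment at which its call begins. There is no depth.
- manip.sign_off(): hands the job in, once; it reports no verdict.
Trained networks look in the newest picture that a camera, given by its name, has taken for a name from the list of things; names that differ only in an ending like _2 or _b are one class to them, and where a whole thing is asked for, a point or a joint stands for the part that bears it (a point fixed in the world has none). Each returns a list of dicts, best first, with "score" (0 to 1); they miss things now and then, are a little off and sometimes report something else, mostly with a low value. They report only what shows in the picture. A call takes as long as a camera call.
- models.regions_of(camera, name): "pixels" (400x640 bool, what is visible of it) and "point" ([column, row] in pixels, amid what is visible of it).
The state is a dict: "clock": time; "joints": joint angles; "qd": joint speeds; "effort": joint torques, N m; "eef_pos": TCP position; "eef_rot": TCP orientation; "wrist_force": force on the tool from outside, world axes, zero at the start; "moment": the same for the moment, N m; "finger_gap": finger opening in mm.
Only numpy, scipy, OpenCV 4.12 (cv2) and the standard library are available. Lean on these libraries where they do the work, as an engineer would, in place of code of your own. Each camera call takes 0.05 s, during which the arm holds its last target.

### The job

Take the flat-ended cylindrical grinding point out of the rack and put its shank fully home in the chuck of the inclined bench spindle. Then turn the chuck's sleeve clockwise, as seen looking into its mouth, until all three jaws grip the shank firmly, and let go. Leave the ball and cone points in the rack and do not knock over the spindle's neighbours, the beaker and the sample tin.

Things in the scene. Friction and masses are not known exactly. Their poses are not given: they have to be found in the camera images.
- flat_point: grinding point to be clamped, about 65 g: steel shank of diameter 12 mm, length 46, foot tapered to 9 over its last 5; grey stone head, a plain cylinder of diameter 22, length 24, flat end. Origin at the shank's foot, z along it to the head. Starts upright in any of the rack's three holes, foot 4 above the table, head 50 to 74 above the table.
- ball_point: a like point with a ball head of diameter 25, standing in another hole of the rack; stays there (it may shift less than 30 mm). Origin at the foot, z up.
- cone_point: a like point with a cone head (24 wide at its base, pointed at the top), standing in another hole; stays there (may shift less than 30 mm). Origin at the foot, z up.
- rack: white plastic block fixed to the table, 60 (x) x 170 (y) x 34 high, with three square holes, 14 wide and 30 deep, in a row along its y at y = -55, 0 and +55. Origin under its centre.
- chuck: z = chuck axis, out of the mouth, 0.56 rad (32 degrees) from vertical, leaning to the spindle's -x (the robot's side); y is level. Origin on the axis, 130 mm above the table. Along the axis from it (mm): motor face -18, neck of diameter 36 to the bore's floor at +5, a pilot ring (inner diameter 17) from 5 to 13, sleeve 0 to 36, jaw tops 38, head of a seated point 51 to 75.
- seat (a point): on the chuck axis at the bore's floor, 5 above the chuck's origin, axes as the chuck; the point's foot rests here when fully home.
- sleeve_mid (a point): on the chuck axis 22 mm above the chuck's origin, mid-height near enough of the sleeve: a dark knurled steel ring, outer diameter 50 mm, inner 38, 36 long, free all round to be gripped across its diameter.
- sleeve (a joint): sleeve angle, rad: 0 open, stop at 2.3, starts 0 to 0.5. Grows clockwise seen looking into the mouth (about the chuck's -z). Jaws move in 3 mm per rad from a gap of 11 mm radius at 0, meet the shank at about 1.67, then resist springily: turned to 2.0 or more and let go, it settles back to 1.80 and keeps its full grip. Drag about 0.12 N m; otherwise stays where left.
- jaw0: steel jaw, 8 mm radial x 10 wide x 24 long, top 2 mm above the sleeve's rim, on the low side of the axis, towards the robot. Origin on the chuck axis 5 mm below the seat while fully open, moving with the jaw. The sleeve drives all three jaws in and out together; they do not turn with it.
- jaw1: steel jaw, 8 mm radial x 10 wide x 24 long, top 2 mm above the sleeve's rim, on the upper side towards the chuck's -y. Origin on the chuck axis 5 mm below the seat while fully open, moving with the jaw. The sleeve drives all three jaws in and out together; they do not turn with it.
- jaw2: steel jaw, 8 mm radial x 10 wide x 24 long, top 2 mm above the sleeve's rim, on the upper side towards the chuck's +y. Origin on the chuck axis 5 mm below the seat while fully open, moving with the jaw. The sleeve drives all three jaws in and out together; they do not turn with it.
- beaker: empty glass beaker, 70 wide and 90 high, behind the two. Origin under its centre. Must stay upright.
- tin: aluminium sample tin, 66 wide and 40 high, standing between rack and spindle. Origin under its centre. Must stay upright.
- spindle: fixed inclined bench spindle carrying the chuck: white motor (diameter 88 mm) between two grey cheeks on a base 170 x 120, small control box behind. Stands left or right of the rack. Origin on the table straight below the chuck's origin; its -x side faces the robot.

How it is judged (in metres and radians):
On the way, in this order (a step that is already met when the one before it is completed fails the run):
1. the flat point's shank is fully home in the open chuck (z of flat_point in the frame of seat between -0.004 and 0.005 m and distance between flat_point and seat below 0.012 m and value of joint sleeve below 1.5 rad), for 0.2 s.
2. all three jaws grip its shank (contact force between each of jaw0, jaw1, jaw2 and flat_point above 2 N and z of flat_point in the frame of seat between -0.004 and 0.005 m and distance between flat_point and seat below 0.012 m), for 0.2 s.
At the end, for the whole second after the job is handed in: the flat point stands in the chuck, its foot within 5 mm of the bore's floor and within 12 mm of the seat in all, in line with the chuck axis to 0.12 rad, each of the three jaws pressing on it with more than 2 N, at rest; the ball and cone points are within 30 mm of where they began (all of step 2 and angle between the z axis of flat_point and the z axis of chuck, either way round below 0.12 rad and linear speed of flat_point below 0.02 m/s and distance of each of ball_point, cone_point from where it was at the start of the episode below 0.03 m); the robot touches nothing.
It fails at once if the ball or cone point was taken out of place (distance of any of ball_point, cone_point from where it was at the start of the episode above 0.03 m).
It fails at once if the beaker or the tin was knocked over (angle between any of beaker, tin's own z axis and vertical above 0.6 rad).
It also fails if it takes over 67 s, if anything falls off the work surface, if the arm or the gripper's body presses on something with over 40 N, if the wrist force passes 120 N, or if a joint passes its speed limit or range.

## Working session

There is one attempt and no reset: what is moved stays moved. The work goes in short steps, Python scripts to look and compute and a shell command to move; the robot and the scene stay as the last step left them, time stands still between calls to the robot, and variables do not carry over. Pictures are saved under pics/ and viewed, and the job is handed in when it is done.

```bash
mkdir -p pics; ls; python3 - <<'E'
from cell import manip,cams,models
import cv2,numpy as np
print(manip.read_state())
for n in ["side","top","wrist"]:
    c=cams.camera(n); cv2.imwrite(f"pics/{n}0.png",c["frame"][:,:,::-1])
    print(n,c["K"],c["D"],np.round(c["pose"],3).tolist())
    for t in ["flat_point","ball_point","cone_point","rack","chuck","sleeve","beaker","tin","spindle","jaw0"]:
        try:
            r=models.regions_of(n,t)
            print(t,[(round(float(q["score"]),2),np.round(q["point"]).tolist(),int(q["pixels"].sum())) for q in r][:3])
        except Exception as e: print(t,e)
E
```

```text
pics
{'clock': 0.0, 'joints': array([-1.23458177e+00,  3.00426815e-01,  1.52159924e+00,  1.45312536e-06,
        1.32067827e+00, -6.66114520e-02]), 'qd': array([-0.00087892,  0.00200916, -0.00050502,  0.0014705 ,  0.00020368,
        0.00189896]), 'effort': array([ 1.62200326e-03, -5.31812596e+01, -3.52739310e+01,  7.08523672e-02,
        2.44183140e-02, -1.23722170e-04]), 'eef_pos': array([ 215.51826468, -505.73816062,  212.90292934]), 'eef_rot': array([-3.14048354e+00, -7.53997172e-05,  4.02825604e-01]), 'wrist_force': array([-0.04870313, -0.48219743, -0.48169252]), 'moment': array([0.0275855 , 0.01510019, 0.01285259]), 'finger_gap': 93.96687554462397}
side [[494.05219922   0.         316.37696298]
 [  0.         494.05219922 199.09959568]
 [  0.           0.           1.        ]] [0.0468735 0.        0.        0.        0.       ] [[-0.888, -0.355, 0.292, 312.439], [-0.459, 0.665, -0.589, 531.454], [0.015, -0.657, -0.754, 754.555], [0.0, 0.0, 0.0, 1.0]]
flat_point [(0.69, [316.0, 288.0], 225)]
ball_point [(0.54, [295.0, 314.0], 213)]
cone_point [(0.71, [338.0, 136.0], 5287), (0.5
[... 672 characters left out ...]
_point [(0.7, [221.0, 227.0], 152)]
cone_point []
rack [(0.8, [228.0, 225.0], 2172)]
chuck [(0.91, [446.0, 196.0], 939)]
sleeve [(0.74, [450.0, 189.0], 723)]
beaker [(0.9, [335.0, 134.0], 1204)]
tin [(0.66, [333.0, 255.0], 836)]
spindle [(0.66, [432.0, 168.0], 5860)]
jaw0 []
wrist [[306.78076682   0.         319.61178915]
 [  0.         306.78076682 195.61219513]
 [  0.           0.           1.        ]] [-0.04181002  0.          0.          0.          0.        ] [[0.392, -0.882, -0.262, 292.825], [-0.92, -0.375, -0.112, -472.817], [0.001, 0.285, -0.958, 384.401], [0.0, 0.0, 0.0, 1.0]]
flat_point []
ball_point []
cone_point []
rack []
chuck []
sleeve []
beaker []
tin []
spindle []
jaw0 []
```

View pics/side0.png

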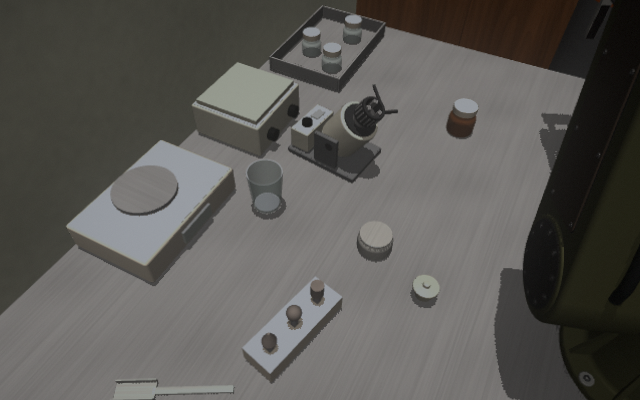

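View pics/top0.png

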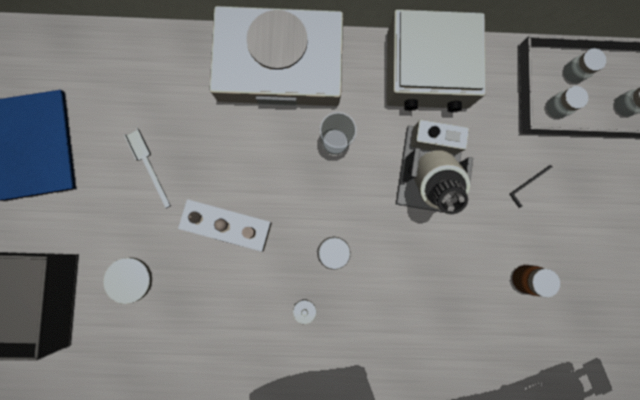

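```bash
cat > h.py <<'E'
from cell import manip,cams,models
import cv2,numpy as np
from scipy.optimize import least_squares
def proj(c,P):
    P=np.atleast_2d(P).astype(float); T=np.linalg.inv(np.array(c["pose"]))
    r,_=cv2.Rodrigues(T[:3,:3]); return cv2.projectPoints(P,r,T[:3,3],np.array(c["K"]),np.array(c["D"]))[0][:,0]
def ray(c,p):
    u=cv2.undistortPoints(np.array([[p]],float),np.array(c["K"]),np.array(c["D"]))[0,0]
    T=np.array(c["pose"]); d=T[:3,:3]@np.array([u[0],u[1],1]); return T[:3,3],d/np.linalg.norm(d)
def atz(c,p,z):
    o,d=ray(c,p); return o+d*(z-o[2])/d[2]
def tri(L):
    A=np.zeros((3,3));b=np.zeros(3)
    for c,p in L:
        o,d=ray(c,p);M=np.eye(3)-np.outer(d,d);A+=M;b+=M@o
    X=np.linalg.solve(A,b); return X,[np.linalg.norm((np.eye(3)-np.outer(d,d))@(X-o)) for o,d in [ray(c,p) for c,p in L]]
def crop(c,u,v,w,h,s,name,draw=()):
    f=c["frame"][:,:,::-1].copy(); u=max(0,int(u-w/2));v=max(0,int(v-h/2))
    g=cv2.resize(f[v:v+h,u:u+w],None,fx=s,fy=s,interpolation=cv2.INTER_CUBIC)
    g=cv2.convertScaleAbs(g,alpha=1.6)
    for p,col in draw: cv2.circle(g,(int((p[0]-u+.5)*s),int((p[1]-v+.5)*s)),2,col,-1)
    cv2.imwrite("pics/"+name,g)
def R_yaw(a): return np.array([[np.cos(a),-np.sin(a),0],[np.sin(a),np.cos(a),0],[0,0,1]])
def chuckR(yaw,t=0.56):
    return R_yaw(yaw)@np.array([[np.cos(t),0,-np.sin(t)],[0,1,0],[np.sin(t),0,np.cos(t)]])
E
python3 - <<'E'
from h import *
s=cams.camera("side");t=cams.camera("top")
for n in ["flat_point","ball_point","cone_point"]:
    a=[q for q in models.regions_of("side",n) if q["pixels"].sum()<600];b=[q for q in models.regions_of("top",n) if q["pixels"].sum()<600]
    print(n,[(q["score"],q["point"]) for q in a],[(q["score"],q["point"]) for q in b])
    if a and b: print(tri([(s,a[0]["point"]),(t,b[0]["point"])]))
for n in ["rack","sleeve","chuck"]:
  for cn,c in (("side",s),("top",t)):
    a=models.regions_of(cn,n)
    if a:
        m=a[0]["pixels"].astype(np.uint8)
        print(n,cn,cv2.minAreaRect(cv2.findNonZero(m)))
        if n=="rack" and cn=="top":
            for p in cv2.boxPoints(cv2.minAreaRect(cv2.findNonZero(m))): print(atz(t,p,34))
crop(t,228,225,110,80,7,"t_rack.png");crop(t,440,180,110,80,7,"t_sp.png")
crop(s,290,325,120,110,6,"s_rack.png");crop(s,350,125,120,110,6,"s_sp.png")
E
```

```text
flat_point [(0.49, [318.2, 288.5])] [(0.51, [245.5, 234.8]), (0.18, [219.6, 227.0])]
(array([488.04141765, 162.6751016 ,  71.1628782 ]), [np.float64(0.24399097129243102), np.float64(0.24399097129224248)])
ball_point [(0.62, [293.0, 315.4])] [(0.64, [220.7, 225.6])]
(array([504.70615056, 214.0848313 ,  53.99415724]), [np.float64(0.8653639290356356), np.float64(0.8653639290355685)])
cone_point [(0.69, [266.5, 340.0])] [(0.66, [194.2, 217.1])]
(array([520.25538478, 266.53832111,  51.17644053]), [np.float64(1.6330609475640996), np.float64(1.6330609475642968)])
rack side ((293.2500305175781, 327.7500305175781), (43.84062194824219, 111.01576232910156), 45.0)
rack top ((224.5868682861328, 225.30899047851562), (88.22900390625, 30.89308738708496), 14.995079040527344)
[495.54730499 301.66945995  34.        ]
[554.71776441 289.79033014  34.        ]
[514.71907592 120.19854557  34.        ]
[455.86811281 133.38940612  34.        ]
sleeve side ((317.0, 291.5), (23.0, 12.0), 90.0)
sleeve top ((450.0, 197.0), (34.0, 34.0), 90.0)
chuck side ((368.5, 112.50000762939453), (26.870054244995117, 32.52690887451172), 45.0)
chuck top ((450.0, 196.5), (33.0, 34.0), 90.0)
```

View pics/t_rack.png

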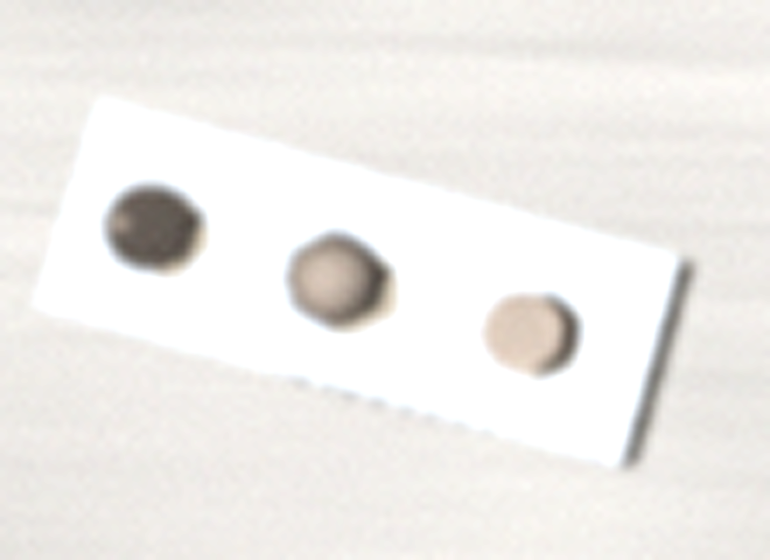

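View pics/t_sp.png

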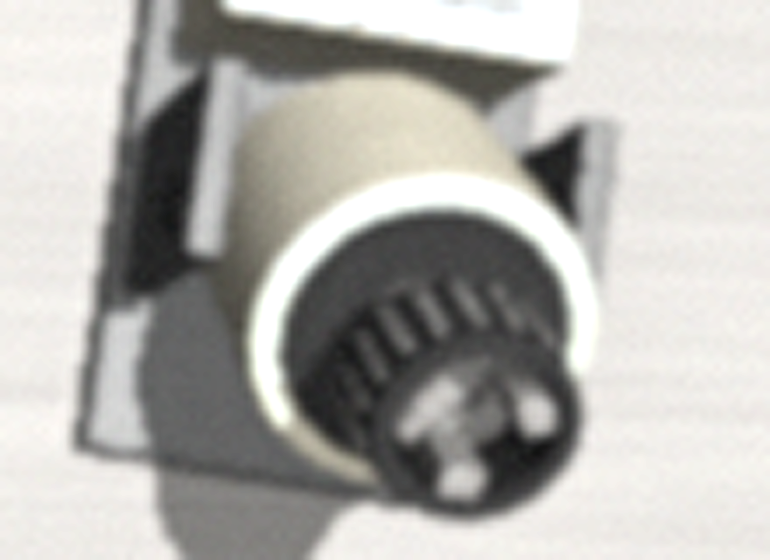

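View pics/s_rack.png

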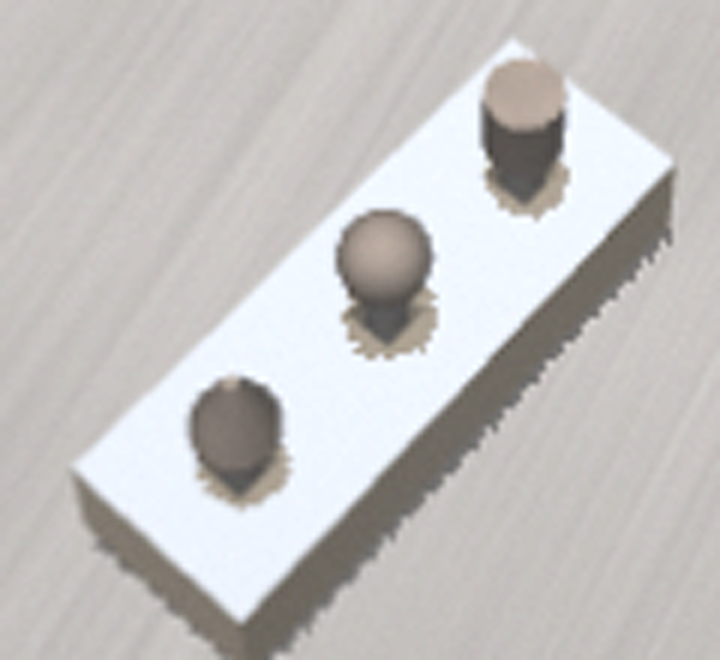

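View pics/s_sp.png

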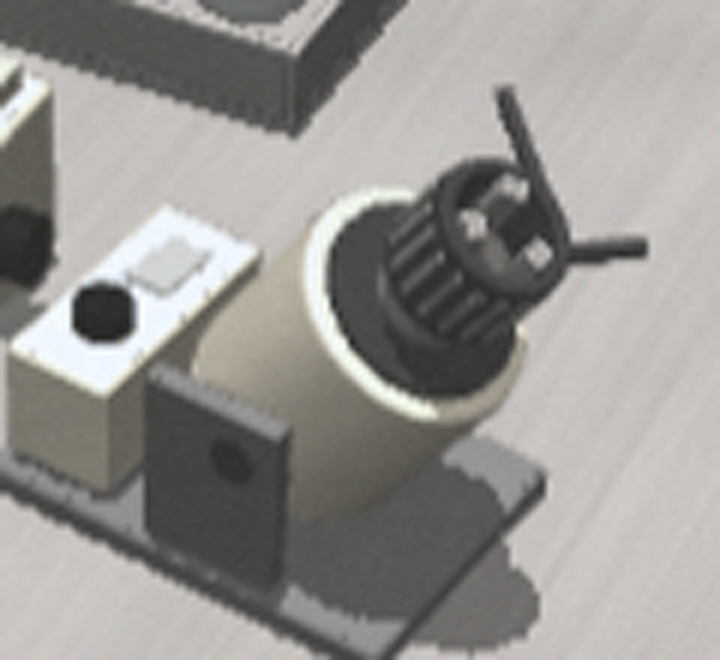

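```bash
cat > spfit.py <<'E'
from h import *
def circ(p,ax,r,n=48):
    R=chuckR(p[2]); a=np.linspace(0,2*np.pi,n,endpoint=False)
    return np.array([p[0],p[1],130])+(R@np.array([r*np.cos(a),r*np.sin(a),0*a+ax])).T
E
python3 - <<'E'
from spfit import *
s=cams.camera("side");t=cams.camera("top")
tc=lambda x,y:(385+x/7-.5,140+y/7-.5); sc=lambda x,y:(290+x/6-.5,70+y/6-.5)
rimt=tc(476,418);rims=sc(504,232)
X,e=tri([(t,rimt),(s,rims)]);print(X,e)
mt=tc(424,325);ms=sc(417,302)
X2,e2=tri([(t,mt),(s,ms)]);print(X2,e2,X-X2,np.linalg.norm(X-X2))
def f(p):
    r=[]
    for c,rim,m in((t,rimt,mt),(s,rims,ms)):
        r+=list(proj(c,circ(p,36,25)).mean(0)-rim); r+=list((proj(c,circ(p,-18,44)).mean(0)-m))
    return r
q=least_squares(f,[500,-200,0]);print(q.x,np.round(q.fun,2)); p=q.x
D=lambda c:[(x,(0,0,255)) for x in proj(c,circ(p,36,25))]+[(x,(0,255,0)) for x in proj(c,circ(p,-18,44))]+[(x,(255,0,0)) for x in proj(c,circ(p,0,25))]
crop(t,440,180,110,80,7,"t_sp2.png",D(t));crop(s,350,125,120,110,6,"s_sp2.png",D(s))
E
```

```text
[ 555.92138668 -195.05607613  154.05451846] [np.float64(1.4955391991398055), np.float64(1.4955391991399187)]
[ 584.09133696 -197.8645859   112.23612044] [np.float64(1.6151106872319851), np.float64(1.6151106872320375)] [-28.16995028   2.80850977  41.81839803] 50.499626130018534
[ 5.73704835e+02 -1.94584734e+02 -1.76370566e-01] [-0.44  0.89  0.04  0.84 -0.78 -1.44 -0.75 -0.37]
```

View pics/t_sp2.png

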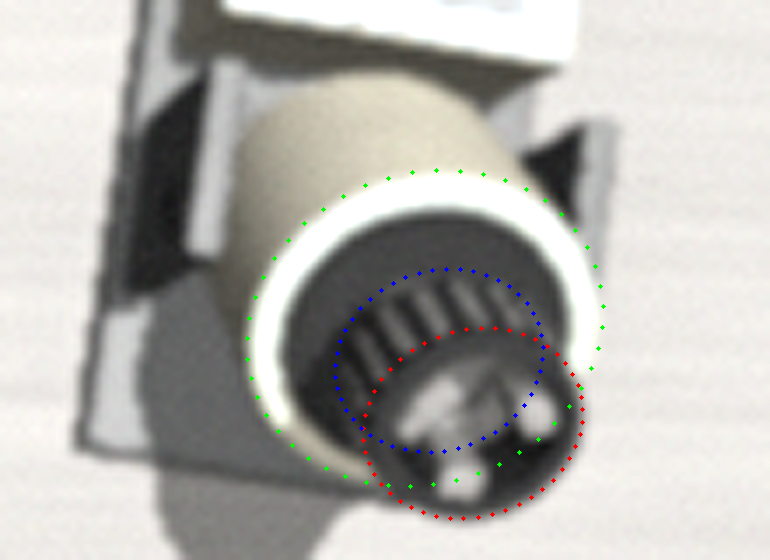

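View pics/s_sp2.png

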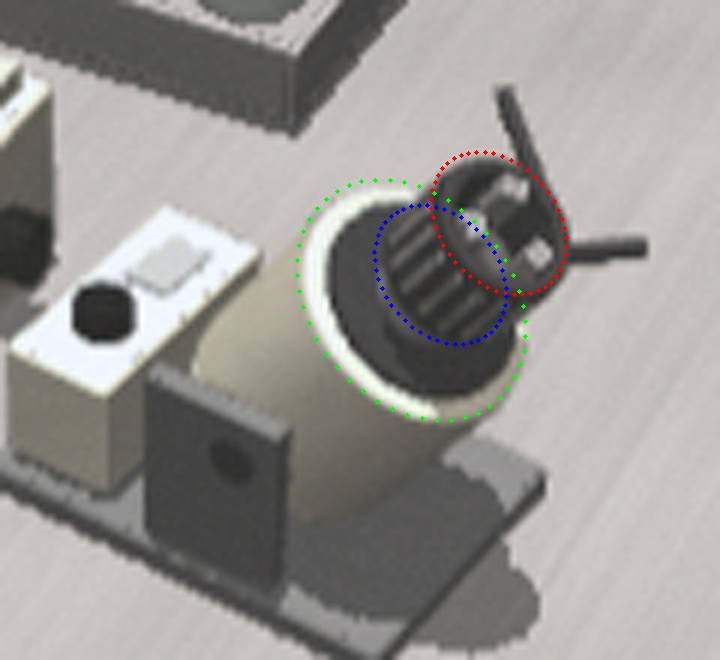

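```bash
python3 - <<'E'
from h import *
t=cams.camera("top");s=cams.camera("side")
tc=lambda x,y:(385+x/7-.5,140+y/7-.5); sc=lambda x,y:(290+x/6-.5,70+y/6-.5)
a,b,d=[atz(t,tc(*q),10) for q in((138,0),(78,447),(380,492))]
print(a,b,d, np.degrees(np.arctan2(*(a-b)[[1,0]])), np.degrees(np.arctan2(*(d-b)[[1,0]]))+90)
e,f=[atz(t,tc(*q),60) for q in((222,8),(570,72))]; print('box',np.degrees(np.arctan2(*(f-e)[[1,0]]))+90)
# side: base edges
g,h,i=[atz(s,sc(*q),10) for q in((0,465),(375,655),(545,475))]
print('side',g,h,i,np.degrees(np.arctan2(*(g-h)[[1,0]])), np.degrees(np.arctan2(*(i-h)[[1,0]]))+90, np.linalg.norm(i-h))
crop(t,440,170,120,110,6,"t_sp3.png");crop(s,335,140,110,100,7,"s_sp3.png")
E
```

```text
[ 696.5564056  -148.35518039   10.        ] [ 561.28274047 -131.70543188   10.        ] [ 550.71722399 -221.53267798   10.        ] -7.016786311848219 -6.708330129461174
box -8.585241689861107
side [ 722.64034025 -157.76121709   10.        ] [ 561.28751115 -135.42142899   10.        ] [ 544.18701982 -247.4395003    10.        ] -7.882660991510438 -8.679666526454213 113.31582017990704
```

View pics/t_sp3.png

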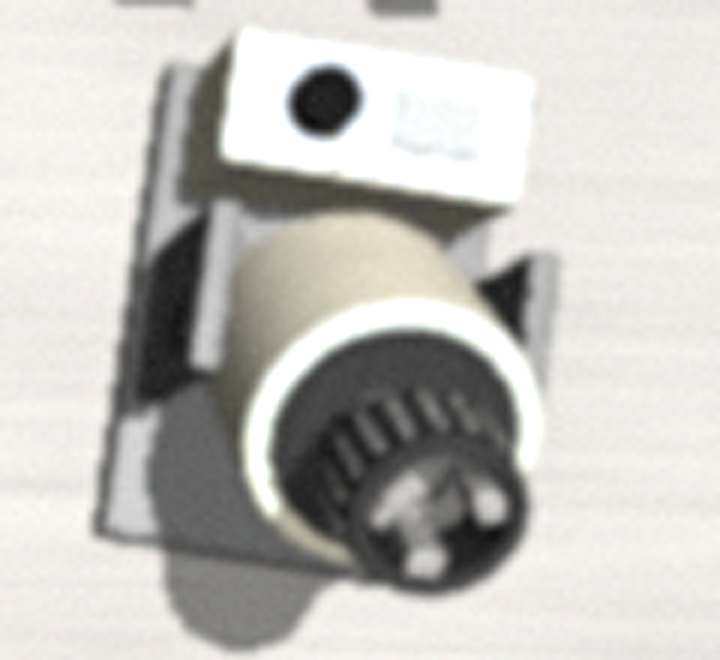

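View pics/s_sp3.png

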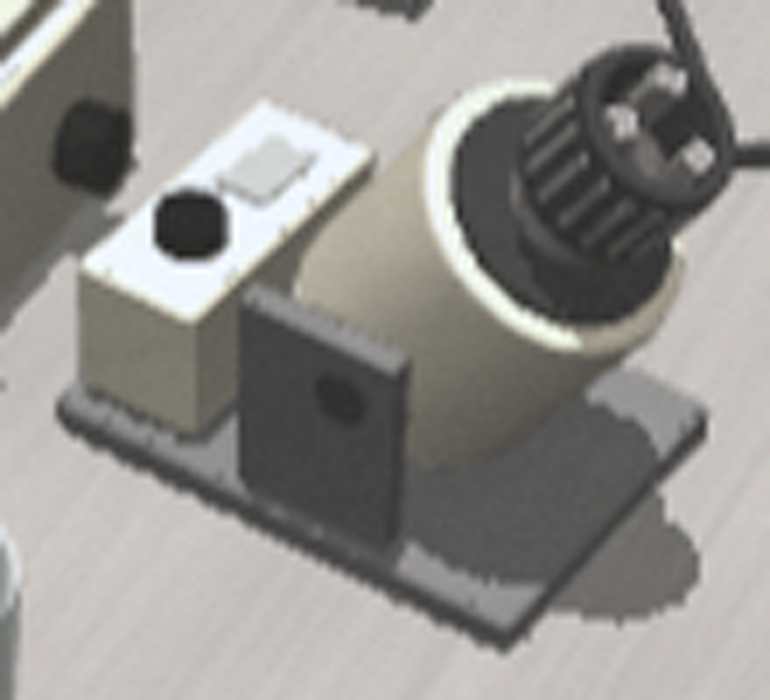

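```bash
python3 - <<'E'
from h import *
t=cams.camera("top");s=cams.camera("side")
T=(173+523/7-.5,185+333/7-.5);S=(230+524/6-.5,270+95/6-.5)
print(tri([(t,T),(s,S)]),atz(t,T,74),atz(s,S,74))
tc=lambda x,y:(173+x/7-.5,185+y/7-.5); sc=lambda x,y:(230+x/6-.5,270+y/6-.5)
P=[atz(t,tc(*q),34) for q in((100,95),(690,257),(622,467),(33,308))];print(np.round(P,1),np.mean(P,0))
P=[atz(s,sc(*q),34) for q in((73,468),(513,38),(673,165),(240,622))];print(np.round(P,1),np.mean(P,0))
E
```

```text
(array([492.74244219, 159.35627214,  72.34109736]), [np.float64(0.2349259826756889), np.float64(0.23492598267568537)]) [492.95538337 159.13821743  74.        ] [492.07973433 160.19078464  74.        ]
[[556.6 288.3  34. ]
 [515.9 120.5  34. ]
 [456.6 137.   34. ]
 [496.1 303.2  34. ]] [506.28751272 212.25417866  34.        ]
[[554.2 288.3  34. ]
 [513.9 123.3  34. ]
 [456.3 138.9  34. ]
 [496.3 302.6  34. ]] [505.1703932  213.26719506  34.        ]
```

```bash
cat > go.py <<'E'
from h import *
import sys
from scipy.spatial.transform import Rotation as Ro
def to(x,y,z,yaw):
    s=manip.read_state(); R=Ro.from_euler('xyz',s["eef_rot"]).as_matrix()
    d=R.T@(np.array([x,y,z])-s["eef_pos"])
    dy=(yaw-s["eef_rot"][2]+np.pi)%(2*np.pi)-np.pi
    print("t %.2f pos %s yaw %.3f gap %.1f F %s M %s"%(s["clock"],np.round(s["eef_pos"],1),s["eef_rot"][2],s["finger_gap"],np.round(s["wrist_force"],1),np.round(s["moment"],2)))
    print("rows cm: %.2f %.2f %.2f turn %.3f  q6 %.2f"%(*(d/10),-dy,s["joints"][5]))
if __name__=="__main__": to(*map(float,sys.argv[1:]))
E
python3 go.py 492.5 159.5 140 -0.14
```

```text
t 2.65 pos [ 215.6 -506.   213.4] yaw 0.403 gap 93.9 F [ 0.1 -0.   0.6] M [ 0.01 -0.01  0.  ]
rows cm: 51.56 -50.37 7.34 turn 0.543  q6 -0.07
```

```bash
python3 -m pendant '[[[17,-17,0,0.14],[17,-17,0,0.28],[17,-17,0,0.40],[17,-17,0,0.54],[17,-17,0,0.54]]]' -0.1; python3 go.py 492.5 159.5 140 -0.14
```

```text
clock: 3.15
eef_pos: [305.7, -281.1, 213.6]
eef_rot: [3.141, -0.0, -0.142]
wrist_force: [-0.7, -0.6, -0.4]
finger_gap: 57.5
t 3.15 pos [ 305.7 -281.1  213.6] yaw -0.142 gap 57.5 F [-0.7 -0.6 -0.4] M [0.07 0.01 0.02]
rows cm: 12.25 -46.26 7.35 turn -0.002  q6 0.88
```

```bash
python3 -m pendant '[[[12.25,-46.3,0,0],[12.25,-46.3,0,0],[12.25,-46.3,0,0],[12.25,-46.3,0,0],[12.25,-46.3,0,0]]]' ; python3 go.py 492.5 159.5 140 -0.14
```

```text
clock: 3.65
eef_pos: [402.1, -50.2, 213.8]
eef_rot: [3.142, -0.001, -0.137]
wrist_force: [1.3, 0.1, 0.1]
finger_gap: 42.4
t 3.65 pos [402.1 -50.2 213.8] yaw -0.137 gap 42.4 F [1.3 0.1 0.1] M [-0.02 -0.01 -0.03]
rows cm: 6.07 -22.02 7.39 turn 0.003  q6 1.49
```

```bash
python3 -m pendant '[[[6.05,-22,0,0],[6.05,-22,5,0],[6.05,-22,7.4,0],[6.05,-22,7.4,0],[6.05,-22,7.4,0]]]' ; python3 - <<'E'
from h import *
c=cams.camera("wrist"); cv2.imwrite("pics/w1.png",c["frame"][:,:,::-1])
print(np.round(c["pose"],3).tolist())
q=[492.5,159.5]
print(proj(c,[[*q,74],[*q,50]]))
print([(r["score"],r["point"]) for r in models.regions_of("wrist","flat_point")])
E
python3 go.py 492.5 159.5 53 -0.14
```

```text
clock: 4.15
eef_pos: [492.1, 159.6, 138.4]
eef_rot: [-3.142, 0.0, -0.136]
wrist_force: [0.6, -0.2, 1.0]
finger_gap: 42.4
[[-0.136, -0.95, -0.282, 575.248], [-0.991, 0.13, 0.039, 148.52], [-0.0, 0.285, -0.958, 309.357], [0.0, 0.0, 0.0, 1.0]]
[[320.13435645 211.48550176]
 [320.0950758  202.43993866]]
[(0.55, [322.1, 206.5])]
t 4.25 pos [491.4 160.5 136.6] yaw -0.134 gap 42.1 F [-0.4  0.5  0.7] M [ 0.1  -0.02  0.06]
rows cm: 0.15 0.07 8.36 turn 0.006  q6 1.95
```

View pics/w1.png

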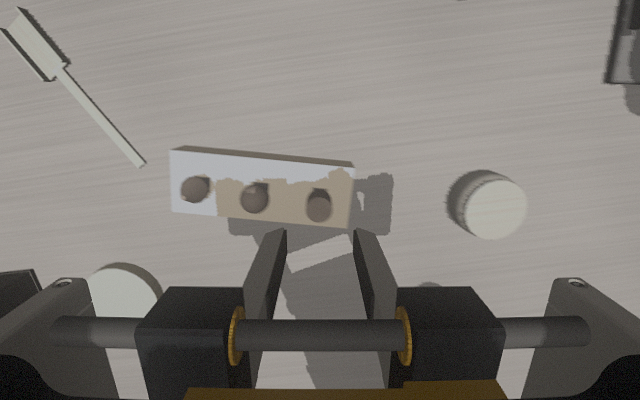

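```bash
python3 -m pendant '[[[0.15,0.05,3,0],[0.15,0.05,5.5,0],[0.15,0.05,7.5,0],[0.15,0.05,8.4,0],[0.15,0.05,8.4,0]]]' ;  python3 - <<'E'
from h import *
s=cams.camera("side");crop(s,300,300,120,110,6,"s2.png")
E
python3 go.py 492.5 159.5 53 -0.14
```

```text
clock: 4.75
eef_pos: [492.8, 156.2, 55.0]
eef_rot: [3.141, 0.001, -0.138]
wrist_force: [0.7, 1.0, 0.4]
finger_gap: 42.5
t 4.80 pos [493.4 156.4  56. ] yaw -0.138 gap 42.2 F [-0.5  0.6 -0.1] M [0.09 0.01 0.02]
rows cm: -0.13 -0.29 0.30 turn 0.002  q6 1.94
```

View pics/s2.png

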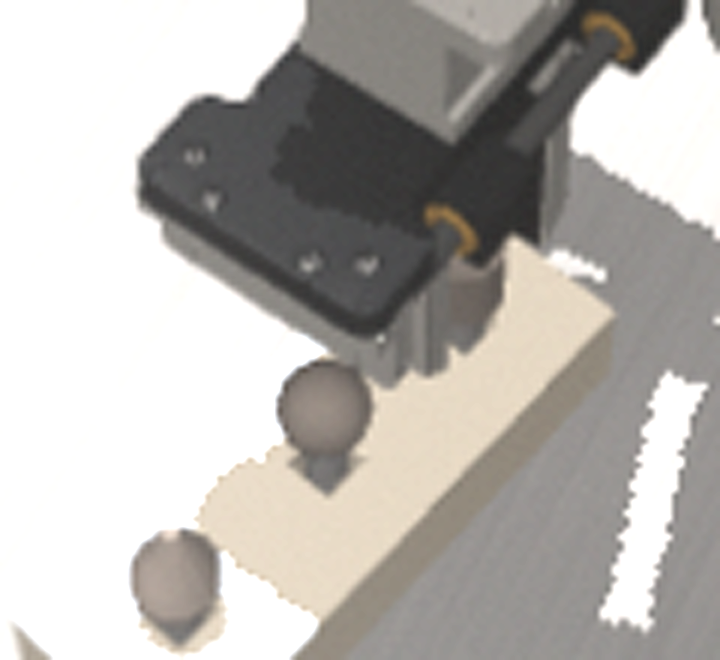

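```bash
python3 -m pendant '[[[0,0,0.2,0],[0,0,0.2,0],[0,0,0.2,0],[0,0,0.2,0],[0,0,0.2,0]]]' -1 5; python3 -m pendant '[[[0,0,0,0],[0,0,0,0],[0,0,0,0]]]'
```

```text
clock: 5.3
eef_pos: [493.5, 156.9, 53.9]
eef_rot: [-3.141, -0.001, -0.137]
wrist_force: [-0.5, 1.8, 4.1]
finger_gap: 22.0
clock: 5.6
eef_pos: [493.6, 156.9, 53.9]
eef_rot: [-3.141, -0.001, -0.137]
wrist_force: [0.6, 2.0, 5.6]
finger_gap: 22.0
```

```bash
python3 -m pendant '[[[0,0,-0.6,0],[0,0,-1.2,0],[0,0,-1.8,0],[0,0,-1.8,0]]]' ; python3 -m pendant '[[[-0.6,0,0,0],[-1.2,0,0,0],[-1.8,0,0,0],[-2.4,0,0,0],[-3.0,0,0,0]]]'; python3 -m pendant '[[[0,0,0,0],[0,0,0,0]]]';  python3 - <<'E'
from h import *
s=cams.camera("side");crop(s,310,295,120,110,6,"s3.png")
s=cams.camera("wrist");crop(s,320,220,160,120,5,"w3.png")
E
```

```text
clock: 6.0
eef_pos: [493.5, 156.6, 72.4]
eef_rot: [-3.141, -0.001, -0.137]
wrist_force: [0.4, -0.2, -0.6]
finger_gap: 21.9
clock: 6.5
eef_pos: [462.8, 160.9, 71.4]
eef_rot: [3.142, 0.0, -0.137]
wrist_force: [1.0, 1.2, -0.6]
finger_gap: 21.9
clock: 6.7
eef_pos: [463.4, 160.9, 71.6]
eef_rot: [-3.142, -0.0, -0.137]
wrist_force: [-0.5, 1.3, -0.6]
finger_gap: 21.9
```

View pics/s3.png

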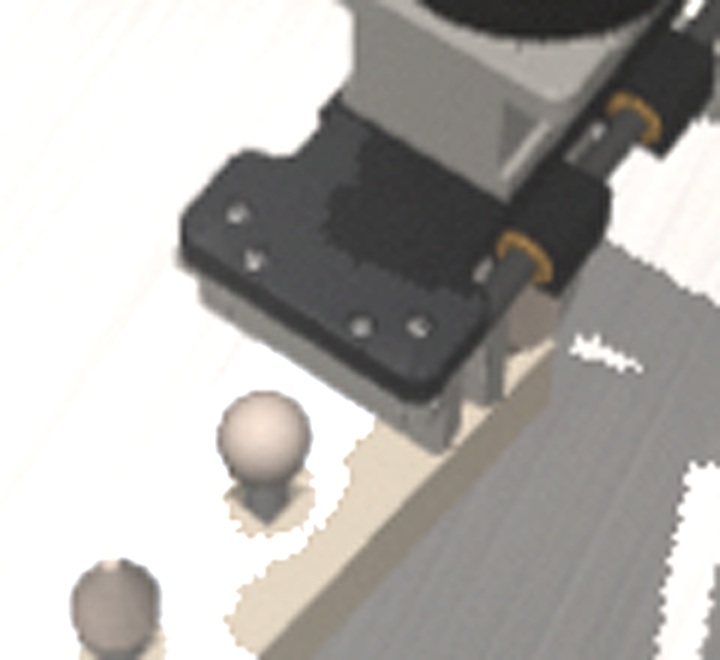

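View pics/w3.png

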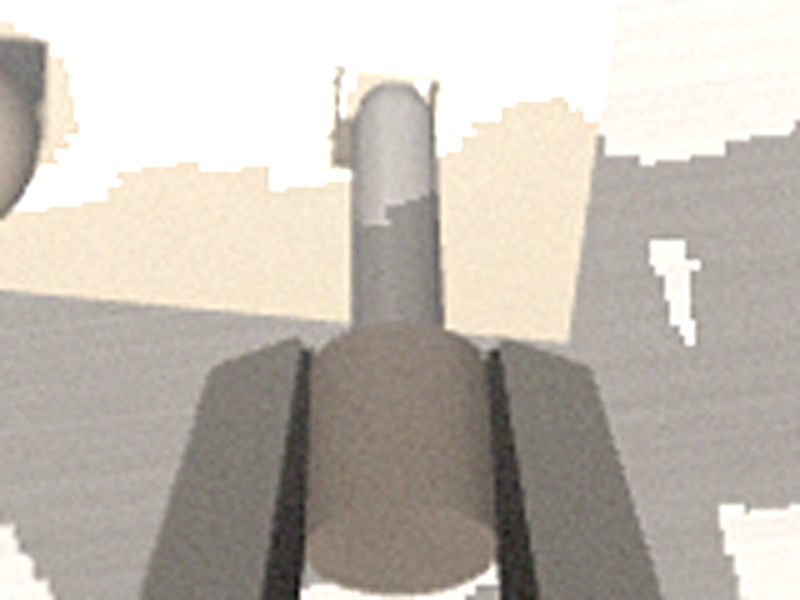

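```bash
cat > tilt.py <<'E'
from h import *
from scipy.spatial.transform import Rotation as Ro
def ring(G,R,th,s,a,r):
    # axis u (foot->head) in tool frame; G grip point at distance s from foot; ring at axial a
    u=np.array([-np.sin(th),0,-np.cos(th)]); e1=np.array([0,1,0]); e2=np.cross(u,e1)
    k=np.linspace(0,2*np.pi,60)
    P=u*(a-s)+r*(np.outer(np.cos(k),e1)+np.outer(np.sin(k),e2))
    return G+(R@P.T).T
def fit(c,st,vfoot,vhead,s0=61):
    R=Ro.from_euler('xyz',st["eef_rot"]).as_matrix(); G=st["eef_pos"]+R@[0,0,-11]
    f=lambda p:[proj(c,ring(G,R,p[0],p[1],0,4.5))[:,1].min()-vfoot, proj(c,ring(G,R,p[0],p[1],70,11))[:,1].max()-vhead]
    q=least_squares(f,[.56,s0],x_scale=[.1,10]); return q.x,q.fun
E
python3 - <<'E'
from tilt import *
st=manip.read_state(); c=cams.camera("wrist")
for vf,vh in((176.3,278.5),(177,278.5),(176.3,280)): print(fit(c,st,vf,vh))
p,_=fit(c,st,176.3,278.5)
R=Ro.from_euler('xyz',st["eef_rot"]).as_matrix(); G=st["eef_pos"]+R@[0,0,-11]
D=[(x,k) for a,r,k in((0,4.5,(0,0,255)),(46,11,(0,255,0)),(70,11,(255,0,0))) for x in proj(c,ring(G,R,*p,a,r))]
crop(c,320,220,160,120,5,"w3b.png",D)
E
```

```text
(array([ 0.54377441, 61.31771906]), array([ 5.68434189e-14, -5.68434189e-14]))
(array([ 0.53038619, 61.40471787]), array([1.50635060e-12, 5.68434189e-13]))
(array([ 0.56261459, 60.24331089]), array([2.84217094e-14, 0.00000000e+00]))
```

View pics/w3b.png

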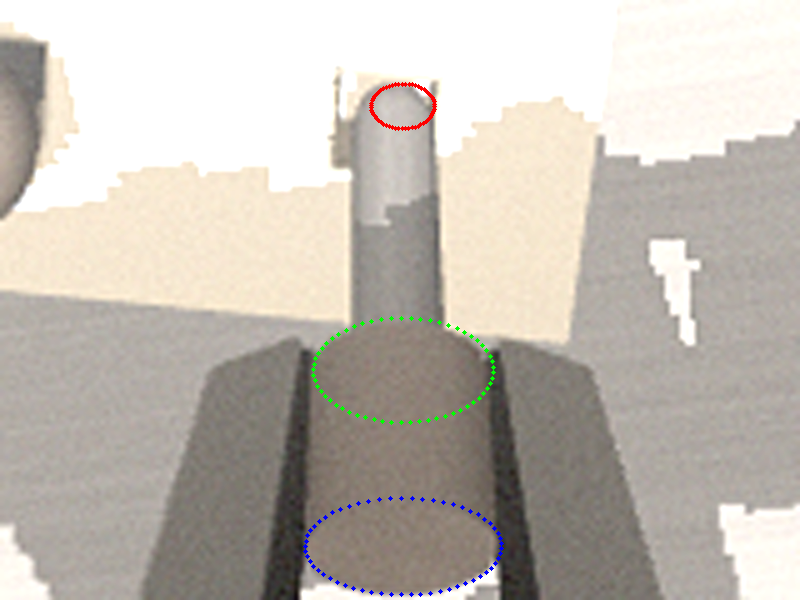

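```bash
python3 -m pendant '[[[0,0,0,0],[-0.8,0,-1.3,0],[-1.6,0,-2.6,0],[-1.6,0,-6,0],[-1.6,0,-10,0]]]' -1 15; python3 go.py 512.5 -186.4 218 -0.14
```

```text
clock: 7.35
eef_pos: [446.8, 162.6, 171.7]
eef_rot: [3.14, 0.002, -0.137]
wrist_force: [0.8, 1.1, -0.6]
finger_gap: 21.5
t 7.35 pos [446.8 162.6 171.7] yaw -0.137 gap 21.5 F [ 0.8  1.1 -0.6] M [0.01 0.02 0.01]
rows cm: 11.27 33.68 -4.61 turn 0.003  q6 1.98
```

```bash
python3 -m pendant '[[[1,3,-4,0],[3,7,-5.5,0],[5,11,-5.5,0],[6,15,-5.5,0],[7,19,-5.5,0]]]';python3 -m pendant '[[[0.5,3,0,0],[0.5,6,0,0],[0.5,9,0,0],[0.5,12,0,0],[0.5,14.5,0,0]]]'; python3 - <<'E'
from tilt import *
c=cams.camera("wrist");cv2.imwrite("pics/w4.png",c["frame"][:,:,::-1])
c=cams.camera("side");crop(c,370,110,120,110,6,"s4.png")
E
python3 go.py 512.5 -186.4 218 -0.14
```

```text
clock: 7.85
eef_pos: [490.9, -36.8, 226.4]
eef_rot: [3.141, 0.0, -0.138]
wrist_force: [0.3, 1.2, -0.4]
finger_gap: 21.5
clock: 8.35
eef_pos: [475.5, -180.8, 226.2]
eef_rot: [3.141, 0.001, -0.138]
wrist_force: [0.7, 0.3, -0.1]
finger_gap: 21.4
t 8.45 pos [ 475.5 -181.5  226.1] yaw -0.140 gap 21.3 F [ 0.6  0.2 -0.4] M [ 0.06 -0.03  0.03]
rows cm: 3.74 -0.03 0.81 turn -0.000  q6 1.27
```

View pics/w4.png

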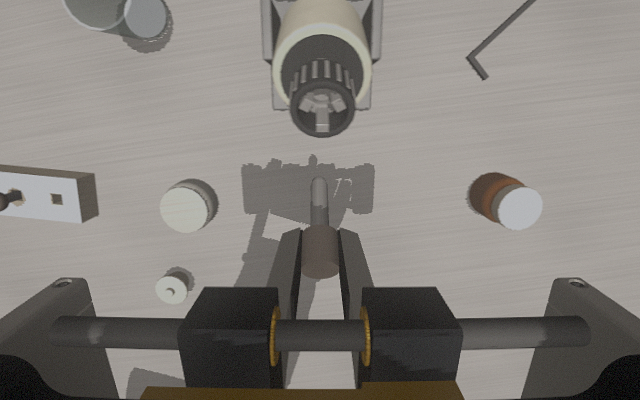

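View pics/s4.png

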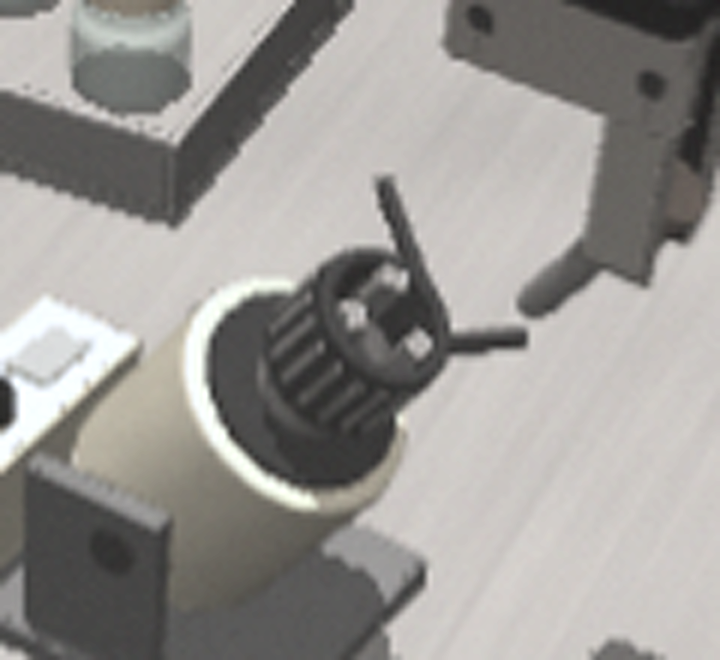

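```bash
python3 - <<'E'
from spfit import *
c=cams.camera("wrist");np.save("pics/w4.npy",c["frame"])
for y in (-195,-196.5): 
    p=[573.5,y,-.14]
    for a,r in((36,25),(-18,44)):
        q=proj(c,circ(p,a,r,200)); print(y,a,q.min(0),q.max(0))
p=[573.5,-195.5,-.14]
D=[(x,(0,0,255)) for x in proj(c,circ(p,36,25))]+[(x,(0,255,0)) for x in proj(c,circ(p,-18,44))]
crop(c,320,80,160,120,5,"w4b.png",D)
E
```

```text
-195 36 [285.9330778   78.80777533] [353.21607593 137.13159207]
-195 -18 [268.34779271  20.75869603] [370.7596365 118.1174661]
-196.5 36 [287.92813277  78.48540375] [355.22992004 136.86852517]
-196.5 -18 [270.07629615  20.45850574] [372.50795974 117.89564974]
```

View pics/w4b.png

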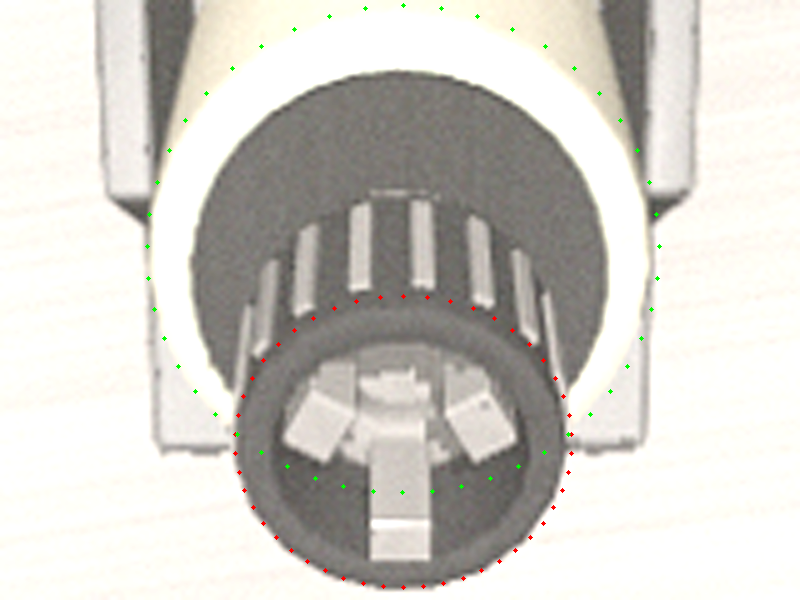

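```bash
python3 go.py 512.5 -186.8 217.3 -0.14; python3 -m pendant '[[[1.5,0.05,0.3,0],[3,0.05,0.8,0],[3.7,0.05,0.88,0],[3.7,0.05,0.88,0]]]'; python3 - <<'E'
from tilt import *
c=cams.camera("wrist");crop(c,320,180,160,120,5,"w5.png")
c=cams.camera("side");crop(c,370,110,120,110,6,"s5.png")
E
python3 go.py 512.5 -186.8 217.3 -0.14
```

```text
t 8.50 pos [ 475.7 -180.1  226.1] yaw -0.139 gap 21.4 F [-0.1  0.6 -1.1] M [0.06 0.02 0.01]
rows cm: 3.74 0.15 0.88 turn 0.001  q6 1.28
clock: 8.9
eef_pos: [513.0, -184.0, 217.2]
eef_rot: [-3.141, 0.001, -0.136]
wrist_force: [-0.0, -0.4, -0.3]
finger_gap: 21.5
t 9.00 pos [ 512.4 -184.2  217.7] yaw -0.137 gap 21.2 F [-0.1  0.8 -0.3] M [ 0.02 -0.03 -0.  ]
rows cm: 0.04 0.25 0.04 turn 0.003  q6 1.30
```

View pics/w5.png

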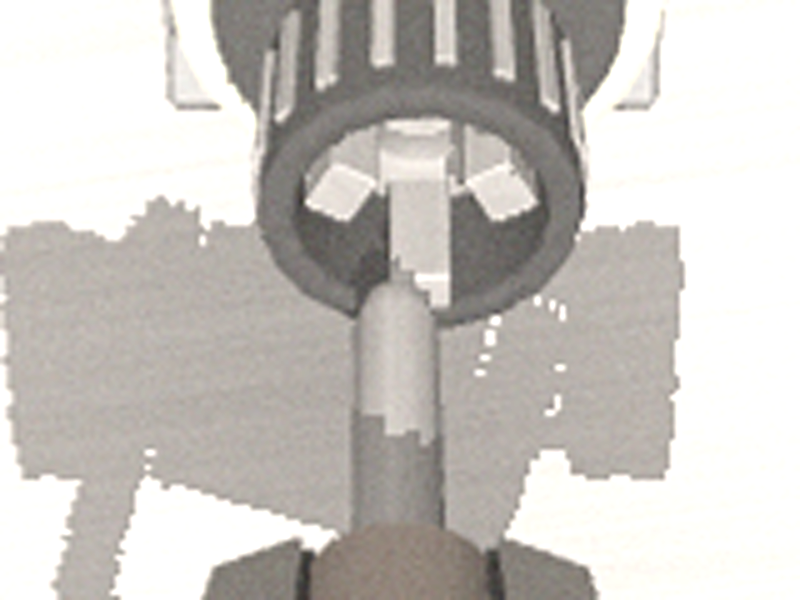

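View pics/s5.png

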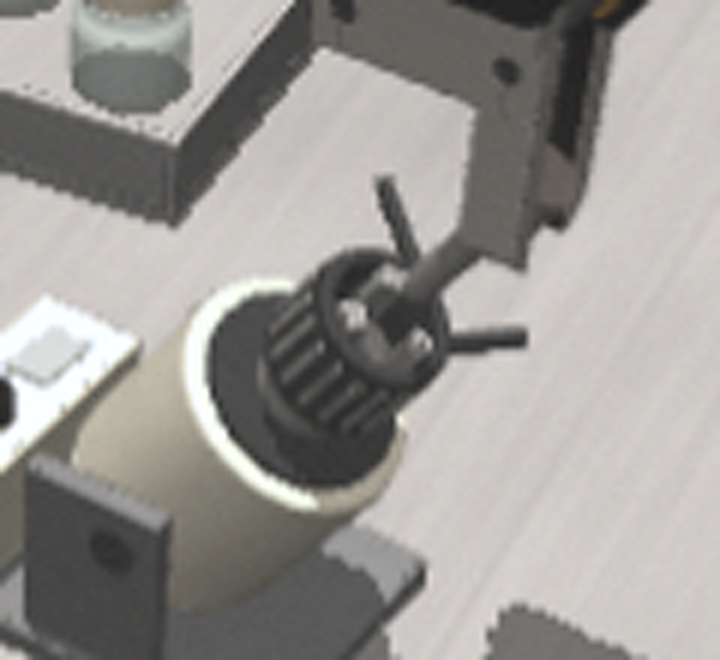

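```bash
python3 -m pendant '[[[0,0.28,0,0],[0,0.28,0,0],[0.5,0.28,0.8,0],[1.0,0.28,1.6,0],[1.0,0.28,1.6,0]]]'; python3 - <<'E'
from tilt import *
c=cams.camera("wrist");crop(c,320,160,160,120,5,"w6.png")
c=cams.camera("side");crop(c,370,110,120,110,6,"s6.png")
E
python3 go.py 538.8 -190.5 174.9 -0.14
```

```text
clock: 9.5
eef_pos: [522.2, -188.7, 199.9]
eef_rot: [-3.141, 0.002, -0.137]
wrist_force: [0.2, 0.1, -1.2]
finger_gap: 21.4
t 9.60 pos [ 522.2 -188.8  201.1] yaw -0.137 gap 21.4 F [ 0.   0.3 -0.3] M [ 0.01 -0.06  0.01]
rows cm: 1.67 -0.05 2.62 turn 0.003  q6 1.30
```

View pics/w6.png

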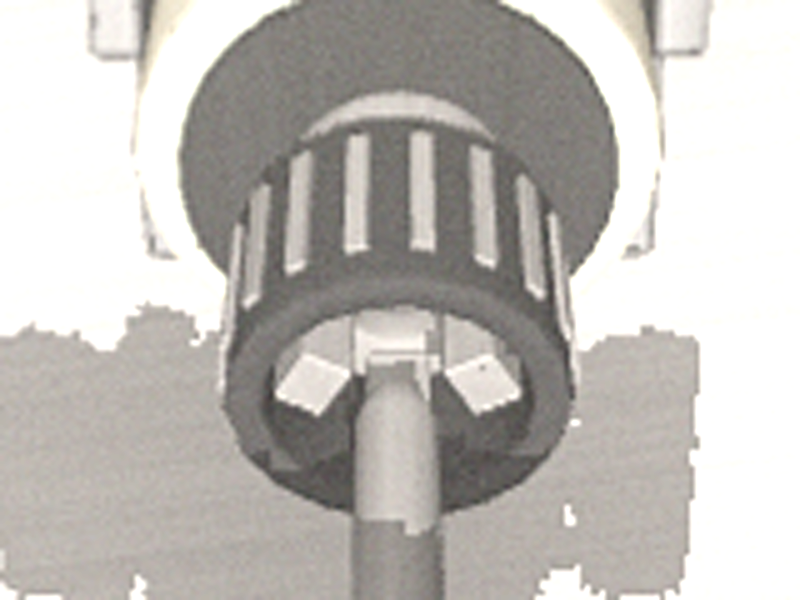

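View pics/s6.png

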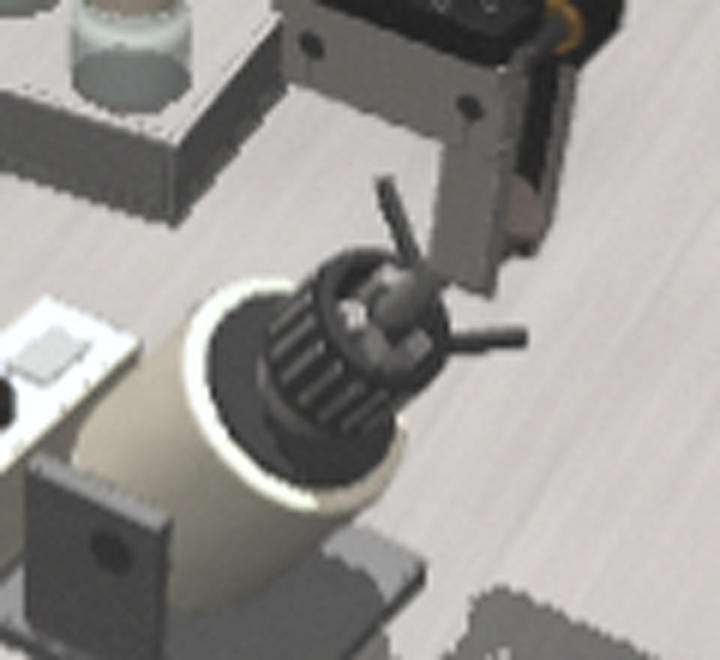

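```bash
python3 -m pendant '[[[0.3,0,0.5,0],[0.6,0,1.0,0],[0.9,0,1.5,0],[1.2,0,2.0,0],[1.2,0,2.0,0]]]' -1 8; python3 -m pendant '[[[0.15,0,0.24,0],[0.3,0,0.48,0],[0.4,0,0.64,0],[0.4,0,0.64,0]]]'; python3 - <<'E'
from tilt import *
c=cams.camera("wrist");crop(c,320,160,160,120,5,"w7.png")
c=cams.camera("side");crop(c,370,110,120,110,6,"s7.png")
E
python3 go.py 538.8 -190.5 174.9 -0.14
```

```text
clock: 10.1
eef_pos: [534.1, -190.4, 180.6]
eef_rot: [-3.141, 0.001, -0.137]
wrist_force: [0.2, -1.1, -1.1]
finger_gap: 22.0
clock: 10.5
eef_pos: [538.1, -190.9, 175.4]
eef_rot: [-3.141, -0.0, -0.137]
wrist_force: [-0.6, 1.3, 1.5]
finger_gap: 21.8
t 10.60 pos [ 538.1 -190.9  175.4] yaw -0.137 gap 21.7 F [-1.6  0.8  1.2] M [0.36 0.22 0.07]
rows cm: 0.06 -0.05 0.05 turn 0.003  q6 1.30
```

View pics/w7.png

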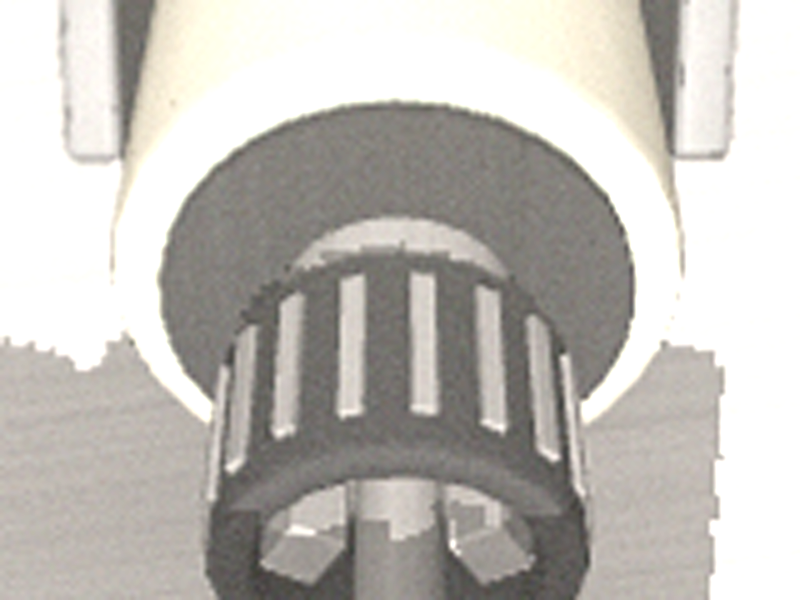

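View pics/s7.png

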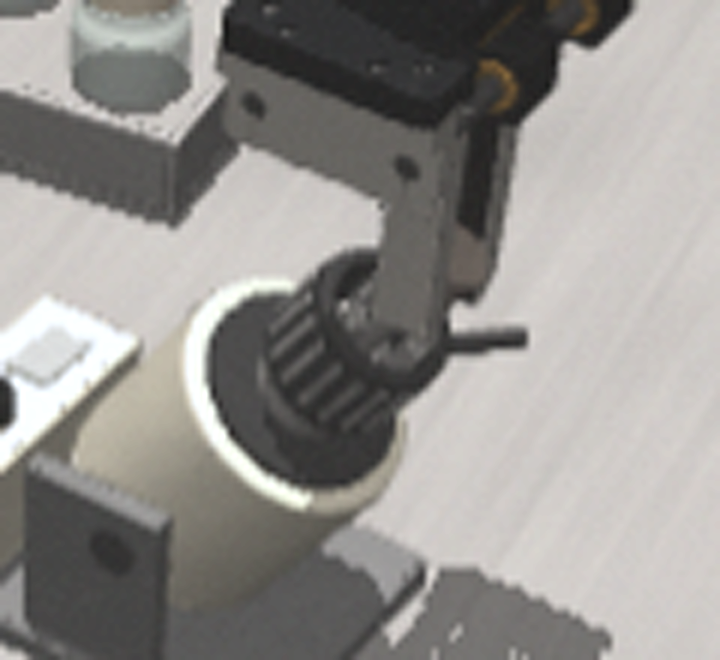

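```bash
python3 -m pendant '[[[0.1,0,0.17,0],[0.1,0,0.17,0]]]'; python3 -m pendant '[[[0.1,0,0.17,0],[0.1,0,0.17,0]]]';python3 -m pendant '[[[0.1,0,0.17,0],[0.1,0,0.17,0],[0.1,0,0.17,0]]]'
```

```text
clock: 10.8
eef_pos: [539.1, -191.1, 174.1]
eef_rot: [3.142, -0.0, -0.137]
wrist_force: [-2.6, 0.9, 6.0]
finger_gap: 21.8
clock: 11.0
eef_pos: [540.1, -191.3, 172.5]
eef_rot: [3.141, -0.0, -0.137]
wrist_force: [-3.3, 1.8, 7.2]
finger_gap: 21.6
clock: 11.3
eef_pos: [541.0, -191.5, 170.8]
eef_rot: [3.141, -0.0, -0.137]
wrist_force: [-4.1, 1.6, 7.2]
finger_gap: 21.8
```

```bash
python3 -m pendant '[[[0,0,0,0],[0,0,0,0],[0,0,0,0],[0,0,0,0]]]' 0.3; python3 -m pendant '[[[-1,0,-3,0],[-3,0,-4.5,0],[-5,0,-4.5,0],[-5,0,-4.5,0]]]'; python3 - <<'E'
from tilt import *
c=cams.camera("wrist");crop(c,320,110,160,120,5,"w8.png")
c=cams.camera("side");crop(c,370,110,120,110,6,"s8.png")
E
python3 go.py 538.8 -190.5 174.9 -0.14
```

```text
clock: 11.7
eef_pos: [541.0, -191.4, 170.0]
eef_rot: [-3.142, 0.0, -0.137]
wrist_force: [0.2, 0.2, -0.6]
finger_gap: 50.3
clock: 12.1
eef_pos: [490.5, -184.5, 215.8]
eef_rot: [3.141, -0.001, -0.138]
wrist_force: [0.3, 0.3, -0.2]
finger_gap: 60.9
t 12.20 pos [ 491.8 -184.7  215.3] yaw -0.137 gap 61.3 F [ 1.6  0.4 -0.9] M [ 0.02 -0.03  0.05]
rows cm: 4.74 -0.07 4.04 turn 0.003  q6 1.28
```

View pics/w8.png

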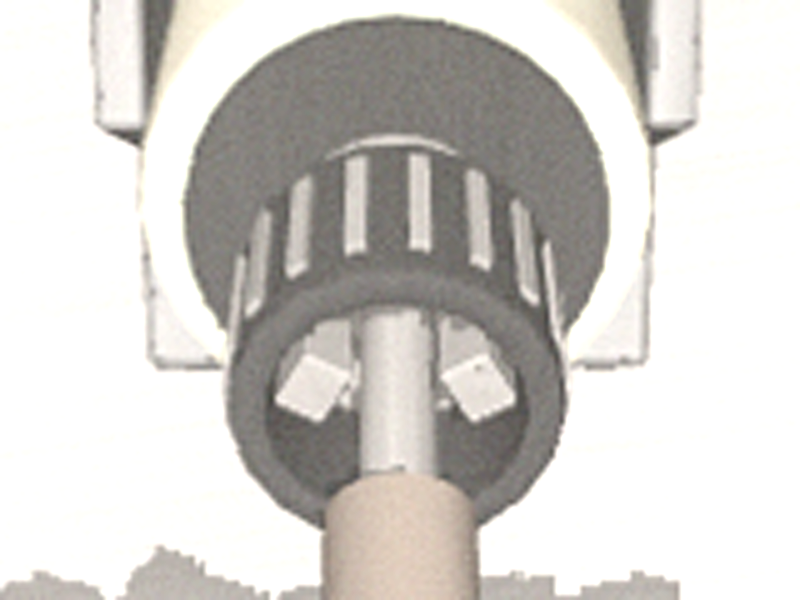

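View pics/s8.png

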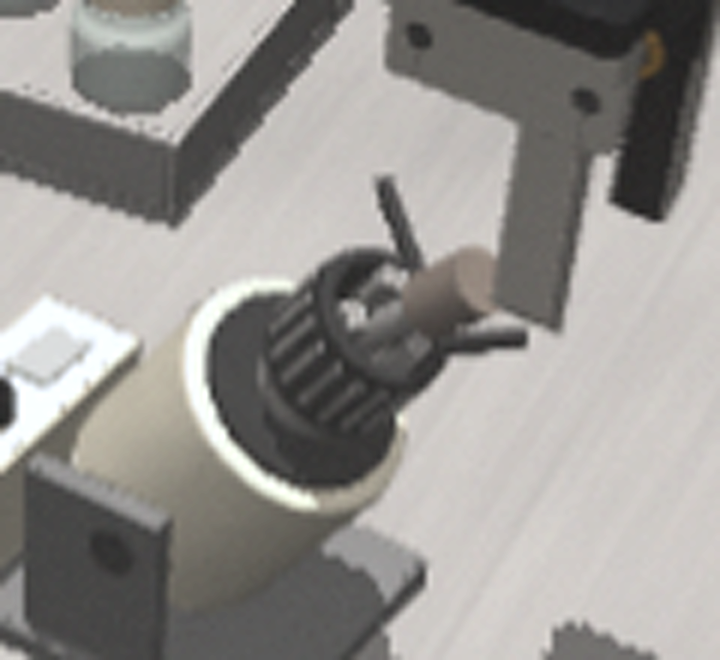

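```bash
cat > ov.py <<'E'
from spfit import *
import sys
def ov(name,u=320,v=110,cam="wrist"):
    c=cams.camera(cam);p=[573.5,-195.4,-.14]
    D=[(x,k) for a,r,k in((36,25,(0,0,255)),(51,11,(0,200,0)),(75,11,(255,0,0))) for x in proj(c,circ(p,a,r))]
    crop(c,u,v,160,120,5,name,D)
if __name__=="__main__": ov(*[sys.argv[1]],*map(int,sys.argv[2:4]),*sys.argv[4:])
E
python3 ov.py w8b.png 320 150; python3 ov.py s8b.png 370 110 side; cd pics; python3 -c "
import cv2;a=cv2.imread('w8b.png');b=cv2.imread('s8b.png');cv2.imwrite('c8.png',cv2.resize(cv2.vconcat([a,b]),(500,750))[:, :][0:750])
cv2.imwrite('c8.png',cv2.resize(cv2.hconcat([a,b]),(800,300)))"
```

```text
(no output)
```

View pics/w8b.png

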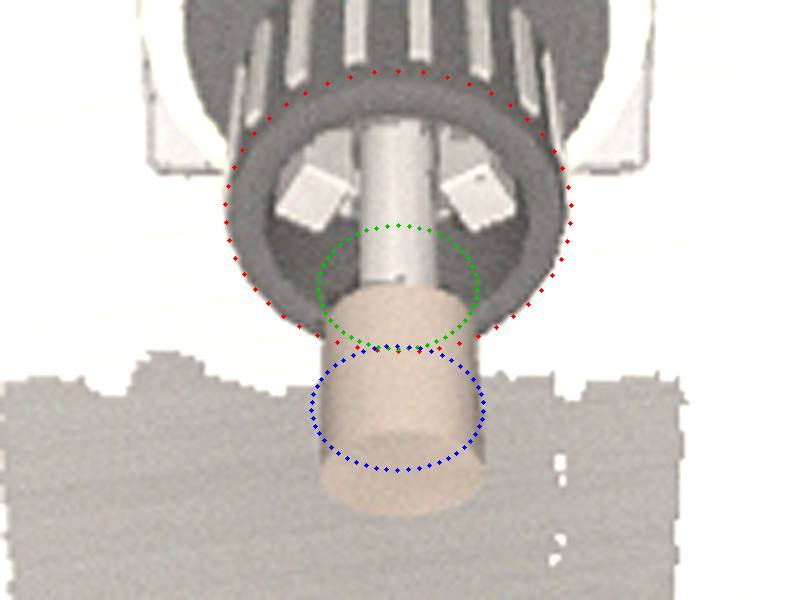

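View pics/s8b.png

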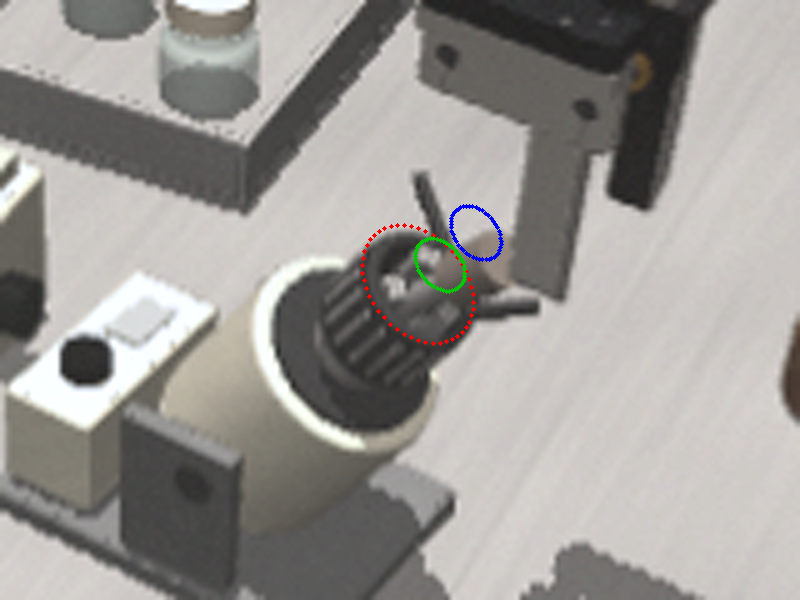

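```bash
python3 -m pendant '[[[0,0,-2.5,0],[3,0,-2.5,-0.12],[5,0,-2.5,-0.26],[7,0,-2.5,-0.4],[7.2,0,-2.5,-0.52]]]' 0.3; python3 go.py 561.9 -193.8 138 0.41
```

```text
clock: 12.8
eef_pos: [564.6, -194.5, 238.8]
eef_rot: [-3.141, 0.001, 0.389]
wrist_force: [-1.5, 1.6, -0.0]
finger_gap: 60.5
t 12.80 pos [ 564.6 -194.5  238.8] yaw 0.389 gap 60.5 F [-1.5  1.6 -0. ] M [-0.    0.06 -0.05]
rows cm: -0.22 -0.16 10.08 turn -0.021  q6 0.79
```

```bash
python3 -m pendant '[[[-0.2,-0.1,3,0],[-0.2,-0.1,6,0],[-0.2,-0.1,8,0],[-0.2,-0.1,10,0],[-0.2,-0.1,10,0]]]'; python3 - <<'E'
from h import *
c=cams.camera("wrist");crop(c,320,190,200,150,4,"w9.png")
c=cams.camera("side");crop(c,370,110,120,110,6,"s9.png")
E
python3 go.py 561.9 -193.8 138 -0.14
```

```text
clock: 13.3
eef_pos: [559.8, -193.8, 136.9]
eef_rot: [-3.138, 0.004, 0.383]
wrist_force: [0.2, -0.0, 0.2]
finger_gap: 61.3
t 13.40 pos [ 561.  -194.3  140.3] yaw 0.383 gap 61.5 F [ 0.6 -0.9  0.8] M [ 0.03 -0.02  0.01]
rows cm: 0.11 -0.01 0.23 turn 0.523  q6 0.79
```

View pics/w9.png

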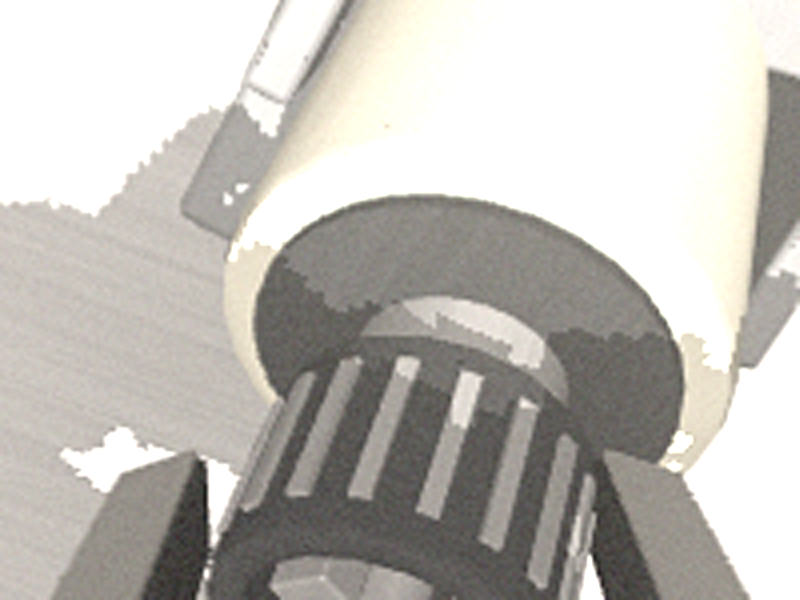

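View pics/s9.png

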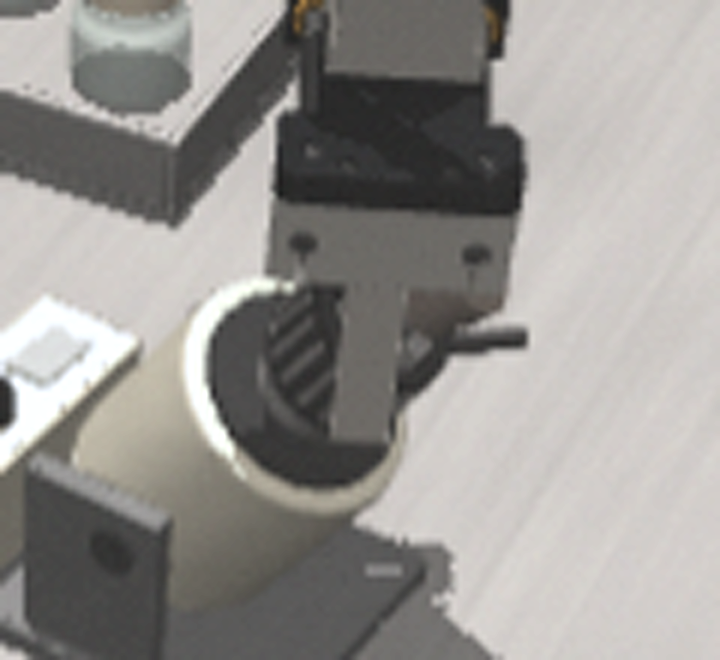

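```bash
python3 -m pendant '[[[0,0,0,0],[0,0,0,0],[0,0,0,0]]]' -1 30; python3 -m pendant '[[[0,0,0,0.14],[0,0,0,0.28],[0,0,0,0.42],[0,0,0,0.56],[0,0,0,0.7]]]'; python3 go.py 561.9 -193.8 138 -0.14
```

```text
clock: 13.7
eef_pos: [561.2, -194.4, 141.2]
eef_rot: [3.14, -0.002, 0.383]
wrist_force: [0.2, 1.6, 3.1]
finger_gap: 54.9
clock: 14.2
eef_pos: [560.9, -193.6, 141.0]
eef_rot: [-3.14, -0.001, -0.322]
wrist_force: [-0.9, 2.4, 3.8]
finger_gap: 50.8
t 14.20 pos [ 560.9 -193.6  141. ] yaw -0.322 gap 50.8 F [-0.9  2.4  3.8] M [ 2.   -0.37  1.01]
rows cm: 0.10 -0.01 0.30 turn -0.182  q6 1.50
```

```bash
python3 -m pendant '[[[0,0,0,0.14],[0,0,0,0.28],[0,0,0,0.4]]]'; python3 - <<'E'
from h import *
c=cams.camera("wrist");crop(c,320,190,200,150,4,"w10.png")
E
```

```text
clock: 14.5
eef_pos: [560.8, -192.6, 141.1]
eef_rot: [-3.139, 0.001, -0.721]
wrist_force: [-4.9, 12.5, 9.8]
finger_gap: 55.5
```

View pics/w10.png

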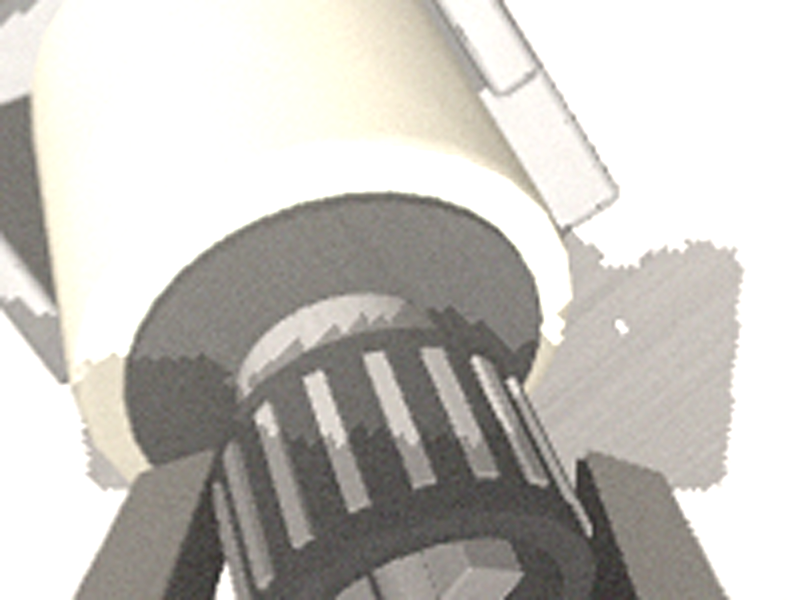

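```bash
cat > rib.py <<'E'
from spfit import *
import sys,pickle
def prof(c,a0=8,a1=28):
    R=chuckR(-.14);C=np.array([573.5,-195.4,130]); g=cv2.GaussianBlur(cv2.cvtColor(c["frame"],cv2.COLOR_RGB2GRAY),(0,0),.6).astype(np.float32)
    ph=np.radians(np.arange(-100,100.5,.5)); A=np.linspace(a0,a1,9); cam=np.array(c["pose"])[:3,3]
    out=np.full(len(ph),np.nan)
    for i,p in enumerate(ph):
        n=R@np.array([np.cos(p),-np.sin(p),0]); P=C+25*n+np.outer(A,R[:,2])
        if (cam-P[4])@n/np.linalg.norm(cam-P[4])<.2: continue
        q=proj(c,P); q=q[(q[:,0]>1)&(q[:,0]<638)&(q[:,1]>1)&(q[:,1]<398)]
        if len(q)<4: continue
        out[i]=np.median(cv2.remap(g,q[:,0].astype(np.float32)[None],q[:,1].astype(np.float32)[None],1))
    return np.degrees(ph),out
def phase(c):
    ph,o=prof(c); k=~np.isnan(o); ph,o=ph[k],o[k]; o=o-cv2.GaussianBlur(o[None].astype(np.float32),(0,0),25)[0]
    o=o/(np.abs(o).mean()+1e-6); z=(np.clip(o,-2,2)*np.exp(2j*np.pi*ph/22.5)).mean()
    return np.degrees(np.angle(z))/16, abs(z), ph.min(),ph.max()
if __name__=="__main__":
    c=cams.camera("wrist"); pickle.dump(c,open(f"pics/{sys.argv[1]}.pkl","wb")); print(phase(c))
E
python3 rib.py a; python3 - <<'E'
from rib import *
c=pickle.load(open("pics/a.pkl","rb")); ph,o=prof(c)
print([ (int(p),int(v)) for p,v in zip(ph[::4],o[::4]) if v==v])
E
```

```text
(np.float64(7.320967351505421), np.float64(0.3519657017156039), np.float64(-48.5), np.float64(84.0))
[(-48, 86), (-46, 82), (-44, 74), (-42, 65), (-40, 61), (-38, 67), (-36, 82), (-34, 93), (-32, 94), (-29, 90), (-28, 82), (-26, 72), (-24, 60), (-22, 55), (-20, 55), (-18, 55), (-16, 64), (-14, 94), (-12, 100), (-10, 98), (-8, 84), (-6, 63), (-4, 56), (-2, 57), (0, 65), (2, 67), (4, 64), (6, 96), (8, 132), (10, 133), (12, 115), (14, 73), (16, 68), (18, 67), (20, 68), (22, 68), (24, 66), (26, 92), (28, 125), (29, 127), (32, 122), (34, 82), (36, 65), (38, 64), (40, 63), (42, 63), (44, 67), (46, 99), (48, 114), (50, 112), (52, 110), (54, 94), (56, 66), (58, 55), (59, 54), (62, 58), (64, 72), (66, 114), (68, 120), (70, 109), (72, 96), (74, 88), (76, 72), (78, 65), (80, 62), (82, 70), (84, 79)]
```

```bash
sed -i 's/22\.5/20.0/; s#/16,#/18,#' rib.py; python3 -m pendant '[[[0,0,0,0],[0,0,0,0],[0,0,0,-0.14],[0,0,0,-0.28],[0,0,0,-0.42]]]' 0.35; python3 -m pendant '[[[0,0,0,-0.14],[0,0,0,-0.28],[0,0,0,-0.42],[0,0,0,-0.56],[0,0,0,-0.68]]]'; python3 rib.py b; python3 - <<'E'
from rib import *
c=pickle.load(open("pics/b.pkl","rb")); crop(c,320,190,200,150,4,"w11.png")
E
python3 go.py 561.9 -193.8 138 -0.14
```

```text
clock: 15.1
eef_pos: [560.5, -194.6, 140.3]
eef_rot: [3.141, -0.0, -0.292]
wrist_force: [0.4, -0.7, -0.6]
finger_gap: 63.3
clock: 15.6
eef_pos: [560.6, -194.6, 140.3]
eef_rot: [3.141, 0.0, 0.388]
wrist_force: [-0.2, 0.9, -0.5]
finger_gap: 63.0
(np.float64(6.299353561415733), np.float64(0.6949618870932267), np.float64(-82.0), np.float64(50.5))
t 15.65 pos [ 560.6 -194.5  140.3] yaw 0.395 gap 63.6 F [-0.3  0.1  0.1] M [-0.02 -0.01 -0.01]
rows cm: 0.15 -0.02 0.23 turn 0.535  q6 0.78
```

View pics/w11.png

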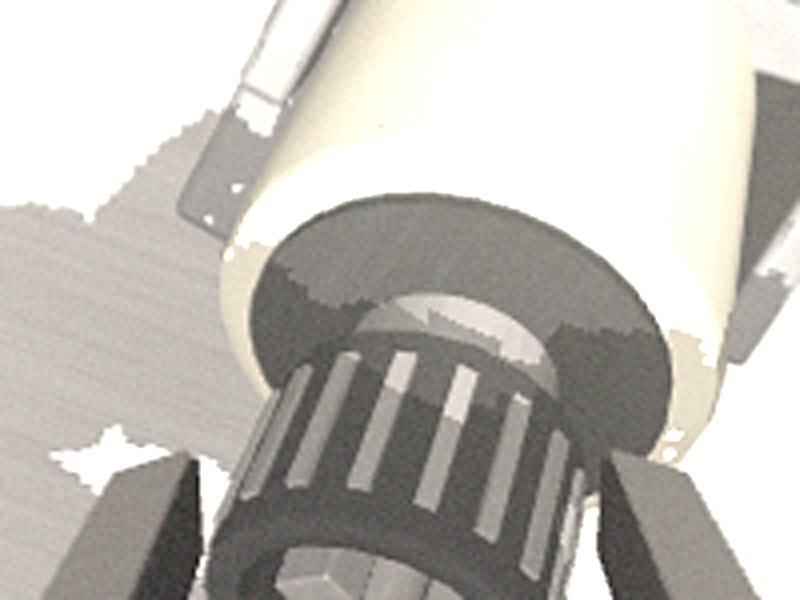

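```bash
python3 -m pendant '[[[0.1,0,0,0],[0.1,0,0,0],[0.1,0,0,0],[0.1,0,0,0]]]' -1 30; python3 rib.py c; python3 -m pendant '[[[0,0,0,0.14]]]';python3 rib.py d;python3 -m pendant '[[[0,0,0,0.14]]]';python3 rib.py e;python3 -m pendant '[[[0,0,0,0.14]]]';python3 rib.py f
```

```text
clock: 16.05
eef_pos: [561.6, -194.1, 140.2]
eef_rot: [3.141, -0.0, 0.381]
wrist_force: [1.2, -1.1, 0.1]
finger_gap: 54.5
(np.float64(6.513982840266828), np.float64(0.6887350166207478), np.float64(-82.0), np.float64(50.5))
clock: 16.2
eef_pos: [561.6, -194.0, 140.2]
eef_rot: [3.141, -0.0, 0.242]
wrist_force: [-2.0, -1.9, 0.7]
finger_gap: 53.0
(np.float64(-8.964044709507952), np.float64(0.6973306256630795), np.float64(-78.5), np.float64(55.0))
clock: 16.35
eef_pos: [561.4, -193.9, 140.1]
eef_rot: [-3.141, 0.0, 0.103]
wrist_force: [-0.4, -0.4, 0.7]
finger_gap: 51.5
(np.float64(-4.636763950611822), np.float64(0.7031473474821852), np.float64(-74.5), np.float64(59.5))
clock: 16.5
eef_pos: [561.2, -193.7, 140.1]
eef_rot: [-3.141, 0.001, -0.035]
wrist_force: [-3.3, 0.1, 3.3]
finger_gap: 50.0
(np.float64(0.08014620402122453), np.float64(0.6960424423542301), np.float64(-70.5), np.float64(63.50000000000001))
```

```bash
python3 -m pendant '[[[0,0,0,0.14]]]' -1 60;python3 rib.py g;python3 -m pendant '[[[0,0,0,0.14]]]';python3 rib.py h1;python3 -m pendant '[[[0,0,0,0.14]]]';python3 rib.py i;python3 -m pendant '[[[0,0,0,0.14]]]';python3 rib.py j;python3 -m pendant '[[[0,0,0,0.14]]]';python3 rib.py k
```

```text
clock: 16.65
eef_pos: [561.2, -193.6, 140.2]
eef_rot: [-3.141, 0.001, -0.173]
wrist_force: [-3.7, -2.5, 2.6]
finger_gap: 49.2
(np.float64(5.0826610632863565), np.float64(0.6713444566525889), np.float64(-66.0), np.float64(68.0))
clock: 16.8
eef_pos: [561.4, -193.6, 140.2]
eef_rot: [-3.141, 0.001, -0.31]
wrist_force: [-7.6, 0.3, 5.9]
finger_gap: 49.9
(np.float64(-9.76726328829645), np.float64(0.6976816019780154), np.float64(-62.0), np.float64(72.0))
clock: 16.95
eef_pos: [561.6, -193.5, 140.3]
eef_rot: [-3.14, 0.0, -0.449]
wrist_force: [2.7, -4.2, -5.0]
finger_gap: 51.3
(np.float64(-4.450998854610264), np.float64(0.6806718265411565), np.float64(-57.5), np.float64(76.0))
clock: 17.1
eef_pos: [561.8, -193.5, 140.4]
eef_rot: [-3.14, -0.0, -0.588]
wrist_force: [-3.1, -0.9, 0.6]
finger_gap: 53.4
(np.float64(1.5295749333789554), np.float64(0.7102194855185289), np.float64(-53.0), np.float64(80.0))
clock: 17.25
eef_pos: [561.7, -193.2, 140.6]
eef_rot: [-3.14, 0.001, -0.728]
wrist_force: [-8.8, 6.9, 10.7]
finger_gap: 54.6
(np.float64(7.789483677331331), np.float64(0.696277650407299), np.float64(-48.5), np.float64(84.0))
```

```bash
python3 -m pendant '[[[0,0,0,0],[0,0,0,0],[0,0,0,-0.14],[0,0,-1,-0.28],[0,0,-3,-0.42]]]' 0.35; python3 -m pendant '[[[0,0,-2,-0.14],[0,0,-5,-0.16],[0,0,-7,-0.16]]]';python3 -m pendant '[[[-3,0,0,0],[-6,0,0,0],[-7.5,0,0,0],[-7.5,0,0,0]]]'; python3 rib.py l;  python3 ov.py w12.png 320 150; python3 ov.py s12.png 370 110 side; python3 go.py 561.9 -193.8 138 -0.14
```

```text
clock: 17.8
eef_pos: [560.9, -193.9, 169.0]
eef_rot: [3.141, 0.003, -0.306]
wrist_force: [0.1, 1.0, 0.0]
finger_gap: 63.3
clock: 18.1
eef_pos: [561.7, -194.2, 242.0]
eef_rot: [3.141, -0.001, -0.151]
wrist_force: [-0.8, -0.3, -0.1]
finger_gap: 63.6
clock: 18.5
eef_pos: [486.5, -182.2, 240.6]
eef_rot: [3.141, -0.001, -0.154]
wrist_force: [-0.0, 0.3, -1.2]
finger_gap: 63.1
(np.float64(1.9612627946932082), np.float64(0.7223823310751175), np.float64(-58.00000000000001), np.float64(58.00000000000001))
t 18.65 pos [ 488.1 -182.4  240.1] yaw -0.155 gap 63.8 F [ 0.1 -0.9 -0.1] M [0.04 0.01 0.01]
rows cm: 7.46 -0.01 10.22 turn -0.015  q6 1.30
```

View pics/w12.png

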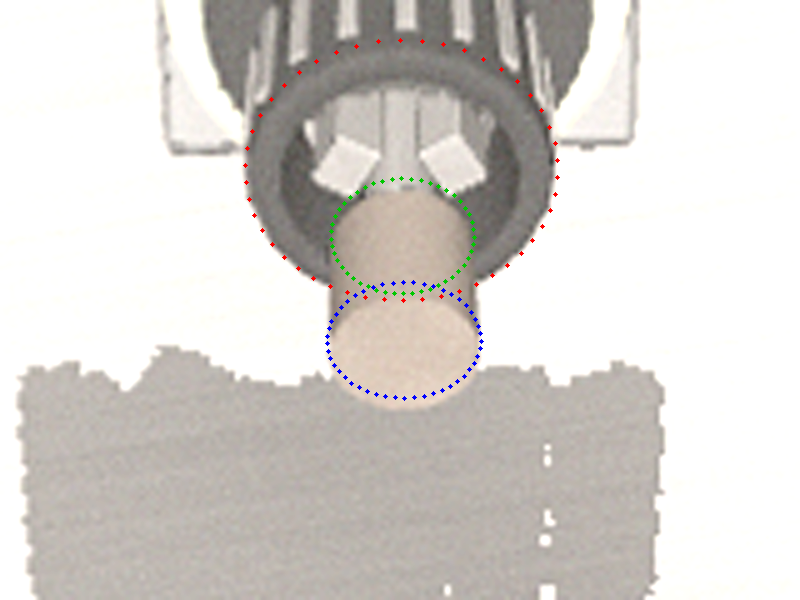

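View pics/s12.png

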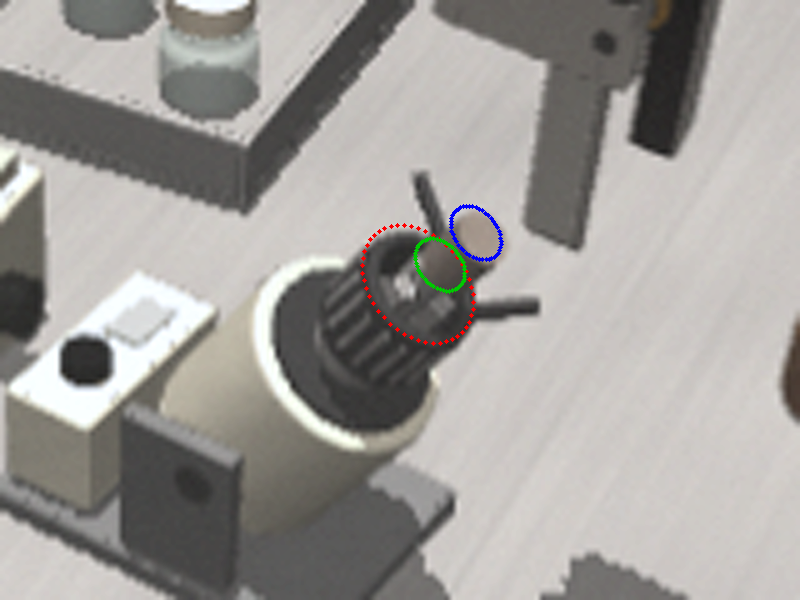

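```bash
python3 -m pendant '[[[2,0,0,-0.12],[4,0,0,-0.26],[6,0,0,-0.4],[7.45,0,0,-0.54],[7.45,0,0,-0.54]]]'; python3 -m pendant '[[[0,0,3,0],[0,0,6,0],[0,0,8,0],[0,0,10.1,0],[0,0,10.1,0]]]';  python3 go.py 561.9 -193.8 139 0.39
```

```text
clock: 19.15
eef_pos: [562.4, -193.9, 238.9]
eef_rot: [-3.141, 0.001, 0.387]
wrist_force: [-0.3, 0.2, 0.2]
finger_gap: 63.5
clock: 19.65
eef_pos: [559.7, -193.3, 136.4]
eef_rot: [-3.138, 0.004, 0.38]
wrist_force: [-0.9, -0.5, -0.5]
finger_gap: 63.7
t 19.65 pos [ 559.7 -193.3  136.4] yaw 0.380 gap 63.7 F [-0.9 -0.5 -0.5] M [-0.04  0.03  0.02]
rows cm: 0.19 0.13 -0.26 turn -0.010  q6 0.80
```

```bash
python3 rib.py m0; python3 -m pendant '[[[0,0,0,0],[0,0,0,0],[0,0,0,0],[0,0,0,0]]]' -1 60; python3 rib.py m; for i in 1; do :; done; python3 -m pendant '[[[0,0,0,0.14],[0,0,0,0.28]]]';python3 rib.py n;python3 -m pendant '[[[0,0,0,0.14],[0,0,0,0.28]]]';python3 rib.py o; python3 go.py 561.9 -193.8 139 0.39
```

```text
(np.float64(0.9380630778463002), np.float64(0.6794254136925174), np.float64(-82.5), np.float64(50.0))
clock: 20.1
eef_pos: [561.5, -194.2, 140.4]
eef_rot: [3.14, -0.001, 0.382]
wrist_force: [-0.7, -1.2, 5.4]
finger_gap: 53.8
(np.float64(0.6575869093509126), np.float64(0.6843365395595644), np.float64(-82.5), np.float64(50.5))
clock: 20.35
eef_pos: [561.2, -193.9, 140.2]
eef_rot: [3.141, -0.001, 0.098]
wrist_force: [-17.0, 0.8, 17.2]
finger_gap: 50.9
(np.float64(9.42427094545629), np.float64(0.7026453479818755), np.float64(-74.0), np.float64(59.5))
clock: 20.6
eef_pos: [561.6, -193.7, 140.0]
eef_rot: [-3.141, -0.002, -0.182]
wrist_force: [2.9, -2.5, 4.5]
finger_gap: 49.5
(np.float64(-2.581341049071521), np.float64(0.6832347306811735), np.float64(-66.0), np.float64(68.0))
t 20.65 pos [ 561.7 -193.7  140. ] yaw -0.191 gap 49.4 F [ 2.6 -0.9  3.9] M [ 0.53 -0.81  0.87]
rows cm: 0.02 0.00 0.10 turn -0.581  q6 1.37
```

```bash
python3 -m pendant '[[[0,0,0,0.14],[0,0,0,0.28]]]';python3 rib.py p;python3 -m pendant '[[[0,0,0,0.14],[0,0,0,0.26]]]';python3 rib.py q; python3 go.py 561.9 -193.8 139 0.39
```

```text
clock: 20.85
eef_pos: [561.8, -193.5, 140.2]
eef_rot: [-3.14, -0.002, -0.457]
wrist_force: [2.2, -3.1, 4.1]
finger_gap: 51.9
(np.float64(6.198940612776928), np.float64(0.6862486471763282), np.float64(-57.5), np.float64(76.5))
clock: 21.1
eef_pos: [561.2, -193.1, 140.4]
eef_rot: [-3.14, -0.0, -0.717]
wrist_force: [5.8, 2.2, 3.1]
finger_gap: 54.9
(np.float64(-8.632110257321482), np.float64(0.7100446107884909), np.float64(-49.0), np.float64(83.5))
t 21.15 pos [ 561.7 -193.5  140.3] yaw -0.725 gap 54.7 F [6.2 0.7 5.2] M [-0.12 -0.78  0.42]
rows cm: 0.04 0.01 0.13 turn -1.115  q6 1.90
```

```bash
python3 -m pendant '[[[0,0,0,0],[0,0,0,0]]]' 0.35; python3 rib.py r; python3 -m pendant '[[[0,0,0,-0.14],[0,0,0,-0.28],[0,0,0,-0.42],[0,0,0,-0.56],[0,0,0,-0.7]]]'; python3 -m pendant '[[[0,0,0,-0.14],[0,0,0,-0.28],[0,0,0,-0.4]]]';python3 rib.py s;python3 go.py 561.9 -193.8 139 0.39;  python3 - <<'E'
from rib import *
for k in "abr": print(k,phase(pickle.load(open(f"pics/{k}.pkl","rb"))))
E
```

```text
clock: 21.35
eef_pos: [560.8, -193.7, 139.0]
eef_rot: [3.141, 0.001, -0.714]
wrist_force: [-0.2, -0.4, -0.6]
finger_gap: 63.0
(np.float64(3.009835244259514), np.float64(0.7033171664514577), np.float64(-49.0), np.float64(83.5))
clock: 21.9
eef_pos: [560.7, -193.8, 138.8]
eef_rot: [-3.141, 0.001, -0.01]
wrist_force: [0.3, 0.2, 0.3]
finger_gap: 63.7
clock: 22.2
eef_pos: [560.7, -193.8, 138.8]
eef_rot: [-3.141, 0.001, 0.39]
wrist_force: [-0.8, -0.6, -0.4]
finger_gap: 63.4
(np.float64(0.5691770308996943), np.float64(0.6728621383636156), np.float64(-82.5), np.float64(50.0))
t 22.25 pos [ 560.7 -193.8  138.8] yaw 0.397 gap 63.3 F [-0.1  0.3 -1. ] M [ 0.01 -0.01  0.  ]
rows cm: 0.11 0.04 -0.02 turn 0.007  q6 0.78
a (np.float64(9.330619125979974), np.float64(0.6976668763211336), np.float64(-48.5), np.float64(84.0))
b (np.float64(6.299353561415733), np.float64(0.6949618870932267), np.float64(-82.0), np.float64(50.5))
r (np.float64(3.009835244259514), np.float64(0.7033171664514577), np.float64(-49.0), np.float64(83.5))
```

```bash
python3 -m pendant '[[[0.1,0,0,0],[0.1,0,0,0],[0.1,0,0,0],[0.1,0,0,0]]]' -1 60; python3 rib.py t; python3 -m pendant '[[[0,0,0,0.14],[0,0,0,0.28]]]';python3 rib.py u;python3 -m pendant '[[[0,0,0,0.14],[0,0,0,0.28]]]';python3 rib.py v;python3 -m pendant '[[[0,0,0,0.14],[0,0,0,0.28]]]';python3 rib.py w; python3 go.py 561.9 -193.8 139 0.39
```

```text
clock: 22.65
eef_pos: [562.1, -194.0, 139.0]
eef_rot: [3.14, -0.0, 0.381]
wrist_force: [2.6, -4.2, -4.6]
finger_gap: 53.5
(np.float64(0.4954209960176937), np.float64(0.684592257586386), np.float64(-82.5), np.float64(50.5))
clock: 22.9
eef_pos: [561.6, -193.9, 139.0]
eef_rot: [3.141, 0.001, 0.096]
wrist_force: [-5.1, -2.6, 0.8]
finger_gap: 51.0
(np.float64(9.435879290082385), np.float64(0.6979747831670208), np.float64(-74.5), np.float64(59.5))
clock: 23.15
eef_pos: [561.8, -193.7, 139.1]
eef_rot: [3.141, 0.0, -0.183]
wrist_force: [0.2, -7.2, -0.1]
finger_gap: 49.1
(np.float64(-2.6009529217868392), np.float64(0.6857532590832893), np.float64(-66.0), np.float64(68.0))
clock: 23.4
eef_pos: [562.0, -193.5, 139.4]
eef_rot: [-3.141, -0.0, -0.462]
wrist_force: [4.4, -7.4, -4.0]
finger_gap: 52.0
(np.float64(6.3004875019991005), np.float64(0.6974545258319714), np.float64(-57.00000000000001), np.float64(76.5))
t 23.45 pos [ 562.1 -193.6  139.4] yaw -0.472 gap 52.5 F [ 0.4 -8.2 -0.3] M [ 1.01 -1.01  2.17]
rows cm: -0.01 0.03 0.04 turn -0.862  q6 1.65
```

```bash
python3 -m pendant '[[[0,0,0,0],[0,0,0,0],[0,0,0,0]]]' 0.35; python3 rib.py x; python3 -m pendant '[[[0,0,0,-0.14],[0,0,0,-0.28],[0,0,0,-0.32]]]';python3 -m pendant '[[[0,0,-3,0],[0,0,-7,0],[0,0,-10,0],[0,0,-10,0]]]';python3 -m pendant '[[[-3,0,0,0],[-6,0,0,0],[-7.5,0,0,0],[-7.5,0,0,0]]]'; python3 rib.py y;  python3 ov.py w13.png 320 150; python3 ov.py s13.png 370 110 side; python3 go.py 561.9 -193.8 138 -0.14
```

```text
clock: 23.75
eef_pos: [561.9, -193.2, 139.1]
eef_rot: [-3.141, 0.0, -0.457]
wrist_force: [-0.5, -0.0, 0.5]
finger_gap: 63.4
(np.float64(2.529477156884497), np.float64(0.6944616444793822), np.float64(-57.5), np.float64(76.0))
clock: 24.1
eef_pos: [561.9, -193.3, 139.1]
eef_rot: [-3.141, 0.0, -0.132]
wrist_force: [0.3, 0.2, -0.4]
finger_gap: 63.4
clock: 24.5
eef_pos: [563.1, -193.8, 243.7]
eef_rot: [3.14, -0.007, -0.137]
wrist_force: [-0.5, -0.0, 0.2]
finger_gap: 63.6
clock: 24.9
eef_pos: [486.5, -182.9, 238.9]
eef_rot: [-3.141, 0.0, -0.138]
wrist_force: [0.1, 0.0, 0.6]
finger_gap: 63.7
(np.float64(1.9923722636239312), np.float64(0.7252175502893465), np.float64(-58.00000000000001), np.float64(57.5))
t 25.05 pos [ 488.2 -183.2  238.8] yaw -0.137 gap 63.4 F [0.8 0.7 0.6] M [ 0.01 -0.01 -0.05]
rows cm: 7.44 0.04 10.08 turn 0.003  q6 1.28
```

View pics/w13.png

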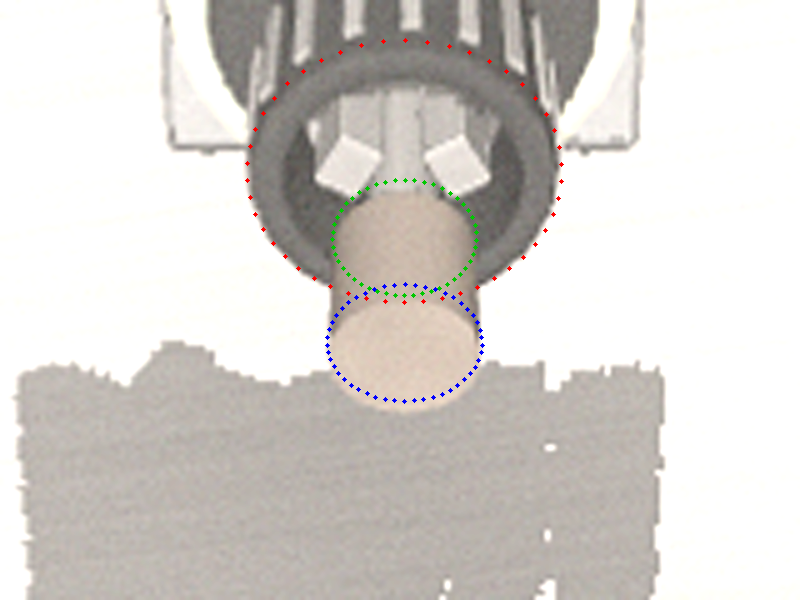

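View pics/s13.png

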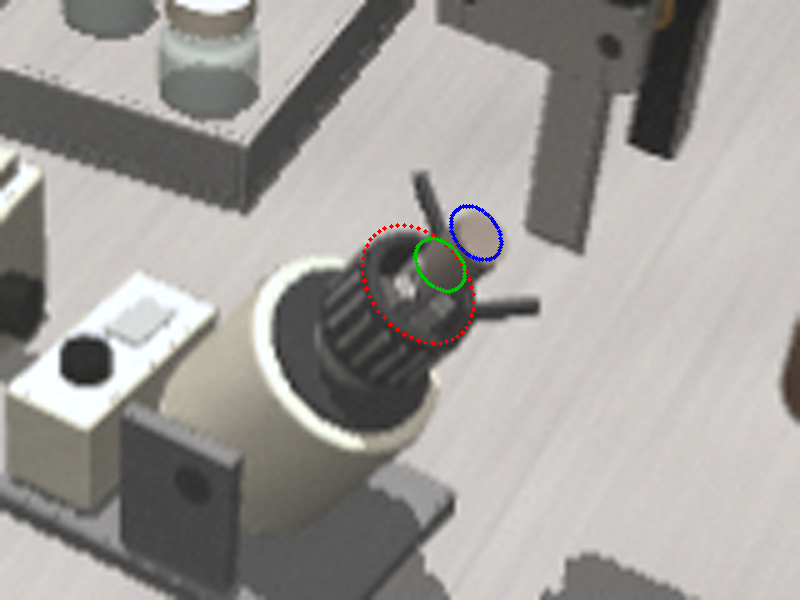

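```bash
python3 - <<'E'
from spfit import *
import pickle
c=pickle.load(open("pics/y.pkl","rb"));R=chuckR(-.14);C=np.array([573.5,-195.4,130])
D=[]
for rr,col in((6,(0,0,255)),(8,(0,200,0))):
  for s in (1,-1):
    a=np.radians(60)*s; n=np.array([np.cos(a),np.sin(a),0]); t=np.array([-n[1],n[0],0])
    for k in np.linspace(-5,5,9):
        D.append((proj(c,C+R@(n*rr+t*k+[0,0,38]))[0],col)); D.append((proj(c,C+R@(n*(rr+8)+t*k+[0,0,38]))[0],col))
crop(c,320,125,80,60,10,"y.png",D)
E
```

```text
(no output)
```

View pics/y.png

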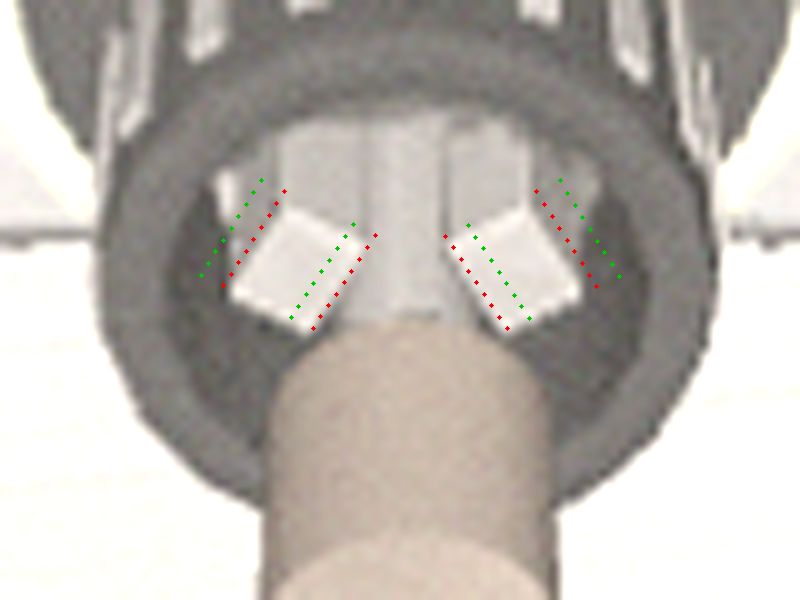

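```bash
python3 - <<'E'
from spfit import *
p=[573.5,-195.4,-.14]
c=cams.camera("side"); D=[(x,k) for a,r,k in((36,25,(0,0,255)),(51,11,(0,200,0)),(75,11,(255,0,0))) for x in proj(c,circ(p,a,r))]
crop(c,385,105,60,50,12,"s14.png",D)
c=cams.camera("top"); D=[(x,k) for a,r,k in((36,25,(0,0,255)),(51,11,(0,200,0)),(75,11,(255,0,0))) for x in proj(c,circ(p,a,r))]
crop(c,452,200,60,50,12,"t14.png",D)
cv2.imwrite("pics/t15.png",c["frame"][:,:,::-1])
E
```

```text
(no output)
```

View pics/s14.png

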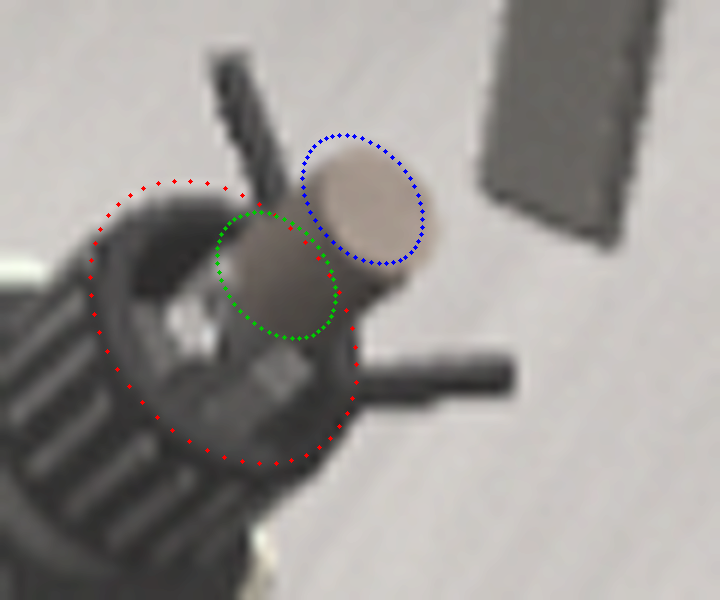

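View pics/t15.png

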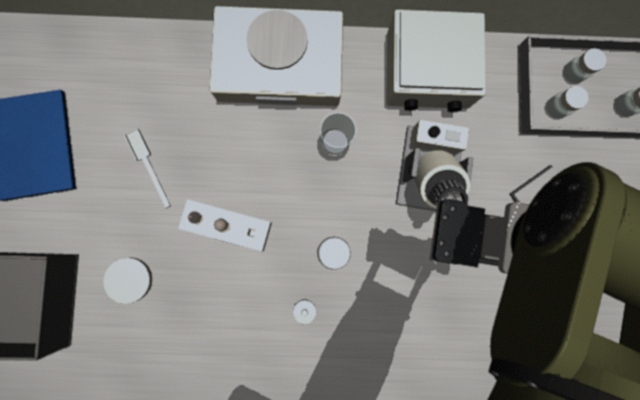

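```bash
python3 -m pendant '[[[-2,0,-2,0],[-5,0,-4,0],[-5,0,-4,0],[-5,0,-4,0]]]'; python3 ov.py w16.png 320 100; python3 -c "
from cell import manip
s=manip.read_state();print(s['clock'],s['wrist_force']);print(manip.sign_off())"
```

```text
clock: 25.55
eef_pos: [438.5, -176.5, 279.2]
eef_rot: [3.141, -0.001, -0.137]
wrist_force: [-0.4, 0.2, -0.6]
finger_gap: 63.5
25.6 [-0.1176466   0.23577504  0.80288888]
the job is handed in; nothing more can be done
None
```

View pics/w16.png

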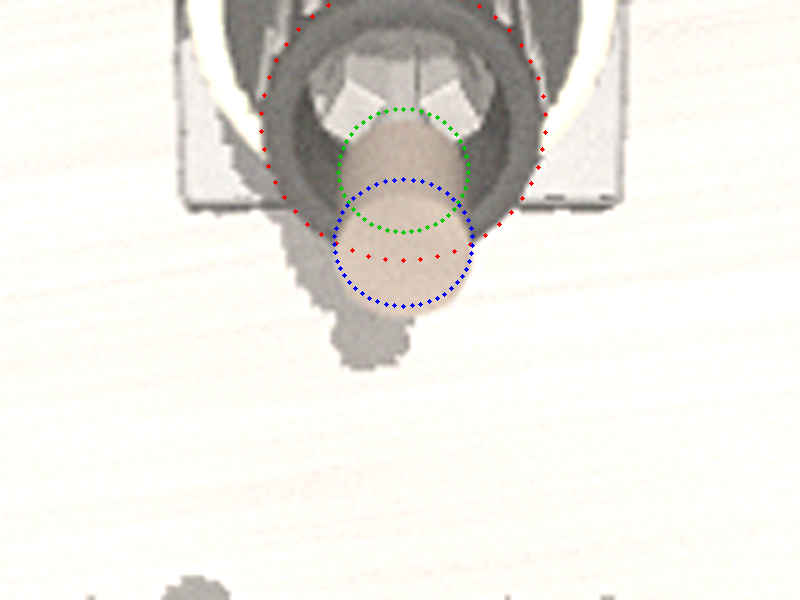

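The flat point is in the chuck with the jaws closed on it, and I handed the job in at 25.6 s. The hand-in gives no verdict.

**What I did:**
- The moves could not tilt the tool. I swung the point to about 0.55 rad in the grip against the edge of its rack hole.
- I slid it into the chuck until it stopped, at about 8 N along the axis.
- I turned the sleeve clockwise in four strokes, at 30 N grip and later 60 N, then let go and backed off.

**Last checks:**
- **Grip:** The jaw faces overlay at 6 mm radius, which is the shank's radius. After each of the last two strokes the sleeve sprang back to the same rib position, the last time by about 24° (0.41 rad). That fits settling at 1.80 after a peak near 2.2. I could not read the sleeve angle or the jaw forces directly.
- **Seating:** The seated head matches its predicted place in the side and wrist views to about 1–2 mm, in line with the axis.
- **Surroundings:** In the last top view the ball and cone points are in the rack, and the beaker and tin are upright. The wrist force was below 1 N with the gripper well clear.

**What disagreed:**
- After I first let go, the point leaned about 0.2 rad in the open chuck; the jaws straightened it.
- Rib phases differed by about 3° between camera poses. My stroke-by-stroke count put the sleeve about 20° further on after the third stroke than the pictures did, so I went by the jaw overlay and the repeated spring-back.

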